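Fetch the sample jars from the tray under the reagent shelf

TASK

The samples for the next titration stand on the tray that has been pushed in under the reagent shelf, where fingers cannot reach its pull eye. Open the instrument drawer, take out the hook rod, reach it under the shelf's front ledge, catch the tray's eye with the hook and draw the tray all the way out; lay the rod down and stand every jar upright in a cell of its own in the sample rack. Then push the empty tray back in under the shelf, lay the rod flat in the front of the drawer again and shut the drawer fully, without disturbing the bottles, glassware and other things standing about.

Things in the scene. Friction and masses are not known exactly. Their poses are not given: they have to be found in the camera images.
- shelf: White bench reagent shelf, fixed, 340 wide (y) x 260 deep (x) x 150 high: a steel front ledge, a glass deck behind it with three bottles, and a pull-out tray beneath. Origin: at bench height under the middle of the ledge; x points into the shelf (its front looks to -x), y to the left as seen from the front. It reaches from x = -40 to 220 mm; posts 20 mm square stand at y = +-160, x = -25 and 210 mm.
- ledge_front (a point): Middle of the lower front edge of the shelf's ledge, 90 mm above the bench, at shelf x = -40 mm. The ledge is a board 340 wide (y), 80 deep (x), 18 thick; its top is 108 mm above the bench.
- tray (a joint): Slide of the steel tray under the shelf, m: 0 pushed right in, 0.18 out at its stop, along the shelf's -x. Rubs with about 2 N and stays where it is left. The tray is 284 wide; the jars stand in its front compartment; the pull eye is on the middle of its front.
- tray_floor (a point): Middle of the floor of the tray's front compartment, where the jars stand, 11 mm above the bench; moves with the tray (shelf x = 64 mm with the tray in). Compartment 64 mm (x) x 274 mm (y) inside, rims 38 mm above the bench; the outside of its front wall is 38 mm in front (shelf -x) of this point. Axes as the shelf's.
- tray_eye (a point): Middle of the tray's pull eye, 32 mm above the bench: an upright loop of 6 mm bar in the shelf's x-z plane. Its upright front bar (axis 15 mm in front, shelf -x) leaves about 38 mm free height, here 29 mm; the tray's front wall is 19 mm behind this point. A hook is passed in sideways, along shelf y. With the tray in, the bar is 32 mm behind the ledge's front edge, hidden from above. Axes as the shelf's.
- cabinet: White bench-top cabinet with a single drawer, fixed, 280 deep (x) x 290 wide (y) x 105 high. Origin: centre of its footprint at bench height; x points to its back, the drawer opens along its -x.
- cabinet_drawer0 (a joint): Slide of the drawer, m: 0 shut, up to 0.198 open. Rubs with about 1 N and stays where it is left.
- cabinet_drawer0_handle (a point): Middle of the drawer's bar handle: a round bar 11 mm thick, 120 mm long across (cabinet y), 67 mm above the bench, 35 mm in front of the grey drawer face, whose top edge is 25 mm above the bar's axis. Can be pinched from above with the fingers closing along the cabinet's x.
- drawer_spot (a point): Middle of the drawer's front compartment, on its floor, 22 mm above the bench; moves with the drawer; axes as the cabinet's. The compartment reaches 57 mm forward to the drawer front, 57 mm back to a white divider 30 mm high, and is 248 mm wide (y). Drawer walls rise 61 mm above this floor. The hook rod lies here, across the drawer.
- rod: Hook rod, 164 mm long, about 120 g: a wooden handle 80 long x 28 wide x 30 high and an 8 mm steel shaft ending in a hook bent to one side. Origin: centre of the handle's underside; x points along the shaft to the hook, y to the side to which the hook points, z up as it lies; the shaft's axis is 15 mm above the underside.
- rod_tip (a point): Middle of the rod's hook arm, at rod x = 118, y = 15, z = 15 mm. The arm is 8 mm thick and runs sideways from the shaft to its end at rod y = 32 mm; the hook reaches to rod x = 124 mm.
- rack: White plastic sample rack, fixed, 139 x 139 mm, with four square cells (2 x 2): cell centres at x = +-33.5 and y = +-33.5 mm, each 62 mm wide inside; floor 6 mm and walls 34 mm above the bench. Origin: centre of its underside.
- jar1: Sample jar (two to four are present), amber glass with a white cap, 50 mm diameter, 76 mm high, about 160 g. Starts upright in the front compartment of the tray, in a row along shelf y with 67 mm spacing, so under the shelf while the tray is in; fingers have room in front of and behind a jar (shelf x), little between jars. Origin: centre of its base; z along its axis.
- jar2: Sample jar (two to four are present), amber glass with a white cap, 50 mm diameter, 76 mm high, about 160 g. Starts upright in the front compartment of the tray, in a row along shelf y with 67 mm spacing, so under the shelf while the tray is in; fingers have room in front of and behind a jar (shelf x), little between jars. Origin: centre of its base; z along its axis.
- jar3: Sample jar (two to four are present), amber glass with a white cap, 50 mm diameter, 76 mm high, about 160 g. Starts upright in the front compartment of the tray, in a row along shelf y with 67 mm spacing, so under the shelf while the tray is in; fingers have room in front of and behind a jar (shelf x), little between jars. Origin: centre of its base; z along its axis.
- jar4: Sample jar (two to four are present), amber glass with a white cap, 50 mm diameter, 76 mm high, about 160 g. Starts upright in the front compartment of the tray, in a row along shelf y with 67 mm spacing, so under the shelf while the tray is in; fingers have room in front of and behind a jar (shelf x), little between jars. Origin: centre of its base; z along its axis.
- reagent1: Reagent bottle 60 mm diameter, 120 high, on the shelf's deck; not part of the job. Origin: centre of its base.
- reagent2: Reagent bottle 60 mm diameter, 120 high, on the shelf's deck; not part of the job. Origin: centre of its base.
- reagent3: Reagent bottle 60 mm diameter, 120 high, on the shelf's deck; not part of the job. Origin: centre of its base.
- tip_box: Blue plastic box 85 x 120 x 50 mm on top of the cabinet; not part of the job. Origin: centre of its base.
- flask: Conical glass flask 76 mm diameter, 108 high, on the bench; not part of the job. Origin: centre of its base.
- beaker: White plastic beaker 70 mm diameter, 95 high, on the bench; not part of the job. Origin: centre of its base.
- cylinder: Glass measuring cylinder, foot 60 mm diameter, 178 high, on the bench; not part of the job. Origin: centre of its base.
- bulb: Orange pipette bulb 52 mm diameter, 80 high, on the bench; not part of the job. Origin: centre of its base.
Things that resemble listed ones, but are neither listed nor needed, are in the scene too. Leave any green look-alike of the rack alone.

How it is judged:
By the outcome, as a careful person would: the job done as asked, in the order asked, and still so for the second after the job is handed in, with the robot touching nothing.
Of jar1, jar2, jar3, jar4 only 2 to 4 are there at a start; the rules pass over those that are not, and their reading is None.
At some moment in a run one of jar1, jar2, jar3, jar4 may be knocked a few centimetres aside while the robot is not near it.
It also fails if it takes over 210 s, if anything falls off the work surface, if the arm or the gripper's body presses on something with over 40 N, if the wrist force passes 120 N, or if a joint passes its speed limit or range.

ROBOT

A 6-joint arm with a two-finger parallel gripper is mounted at the origin on the work surface. World frame = base frame: x ahead of the robot, y to its left, z up, the work surface at z = 0. Lengths are in m, angles in rad, forces in N, time in s.
With the tool pointing down it reaches from about 0.375 to 0.9 m from the base axis. Payload 3.1 kg.
Tool frame: the origin (TCP) lies midway between the tips of the shut fingers; the grasp point (between the pads) lies 19 mm behind it; z points along the fingers, y is the direction in which the jaws open and shut (so a half turn about z gives the same grasp; the last joint's range is limited). The gripper opens to 87 mm and grips with 3 to 60 N. Pads are 19 mm wide; open, the fingers measure 117 mm over their backs; the gripper's body (75 mm by 190 mm) begins 51 mm behind the grasp point.
Start: joints at [1.129, 0.527, 1.433, -0, 1.181, -0.178], TCP at [0.163, 0.603, 0.223] pointing down, gripper open.
Joint ranges: [-3.08, 3.08], [-0.75, 2.2], [0.22, 2.44], [-1.43, 4.57], [0, 2.65], [-2.85, 2.85]. Speed limits (rad/s): [2.79, 2.79, 3.14, 3.14, 3.14, 3.14].

INTERFACE

Orientations are given as a unit quaternion [x, y, z, w].
In Python, from rig import robot gives the robot as it stands.
- The arm moves only by the tool move_arm, never from a script. Its argument "rows" is one flat list of numbers, 7 for each row, row after row: the shift along the world's x, y, z in mm, then the turn, a rotation vector about the world's x, y, z in rad, then the closure, from 0 (fully open) to 1 (shut). A call has 1 to 12 rows; each row shifts and turns the commanded pose from where the row before left it; what a row does not reach is not made up. A row lasts 1/10 s, in which the tool goes at most 50 mm and 8.59 degrees, less where a joint would pass 70% of its speed; a pose out of reach is approached as far as the arm can. A call with a gripper value outside its range is refused whole. The fingers move at their own pace and stop on an object; "grip_force" is the grip in N (left out, the last holds). Time passes only in rows, so rows that do not move let the fingers close. It gives the time, the measured TCP pose, the force and the opening at its end, in the units of the state.
- robot.get_obs(): the state, without advancing time (a new reading comes with each control period).
- robot.camera(name): name is "scene" or "side" or "wrist"; returns a dict with "color" (480x640x3 uint8, red, green, blue), "z_map" (480x640 float32, m along the optical axis (not along the pixel's ray), 0 where there is no reading), "camera_matrix" (3x3 intrinsics, pixels), "distortion" ([k1, k2, p1, p2, k3] as OpenCV has them; the pictures are not rectified), "R" (3x3) and "t" (3): a world point X has camera coordinates R X + t; the wrist camera has in their place "tool_from_camera" (4x4, takes a point from camera to tool coordinates, whose origin is the TCP and whose axes are the flange's). Camera axes: x right, y down, z forward; pixel columns grow to the right and rows downward; lengths in m; the calibration is good to about 2 mm. A picture is of the moment at which its call begins: read the wrist's pose just before it.
- robot.hand_in(): hands the job in, once; it reports no verdict.
Trained networks look in the newest picture that a camera, given by its name, has taken for a name from the list of things; names that differ only in an ending like _2 or _b are one class to them, and where a whole thing is asked for, a point or a joint stands for the part that bears it (a point fixed in the world has none). Each returns a list of dicts, best first, with "conf" (0 to 1); they miss things now and then, are a little off and sometimes report something else, mostly with a low value. They report only what shows in the picture. A call takes as long as a camera call. They do not tell look-alikes from the thing itself.
- robot.search_frame(camera, thing): "at" ([column, row] in pixels, amid what is visible of it).
- robot.spot_point(camera, thing): "at" ([column, row] in pixels: a listed point, or the origin of a listed thing).
The state is a dict: "time": time; "q": joint angles; "joint_velocities": joint speeds; "joint_torque": joint torques, N m; "position": TCP position; "tool_rot": TCP orientation; "ft_force": force on the tool from outside, world axes, zero at the start; "moment": the same for the moment, N m; "grip_width": finger opening in m.
Only numpy, scipy, OpenCV 4.12 (cv2) and the standard library are available. Lean on these libraries where they do the work, as an engineer would, in place of code of your own. Each camera call takes 0.05 s, during which the arm holds its last target.

## Working session

There is one attempt and no reset: what is moved stays moved. The work goes in short steps, Python scripts to look and compute and a tool call to move; the robot and the scene stay as the last step left them, time stands still between calls to the robot, and variables do not carry over. Pictures are saved under pics/ and viewed, and the job is handed in when it is done.

Besides the shell and the picture viewer there is one more tool, called after ">>>" as name(argument=value, ...), one argument or row to a line, values as JSON. move_arm: Moves the arm, as the interface text tells. Its arguments: {"type":"object","properties":{"rows":{"type":"array","items":{"type":"number"}},"grip_force":{"type":"number"}},"required":["rows"]}

```bash
ls; mkdir -p pics; cat > h.py <<'E'
import numpy as np, cv2
from rig import robot
from scipy.spatial.transform import Rotation as Ro
def snap(n,f):
    o=robot.get_obs(); c=robot.camera(n); c['obs']=o
    cv2.imwrite('pics/'+f,c['color'][:,:,::-1]); 
    if n=='wrist':
        T=np.eye(4);T[:3,:3]=Ro.from_quat(o['tool_rot']).as_matrix();T[:3,3]=o['position']
        W=T@np.array(c['tool_from_camera'])
        c['R']=W[:3,:3].T;c['t']=-W[:3,:3].T@W[:3,3]
    return c
def ray(c,px):
    u=cv2.undistortPoints(np.array([[px]],float),np.array(c['camera_matrix']),np.array(c['distortion']))[0,0]
    d=c['R'].T@np.array([u[0],u[1],1.0]); o=-c['R'].T@c['t']
    return o,d
def atz(c,px,z):
    o,d=ray(c,px); return o+d*(z-o[2])/d[2]
def depth(c,px,r=1):
    x,y=int(round(px[0])),int(round(px[1]))
    p=c['z_map'][max(0,y-r):y+r+1,max(0,x-r):x+r+1]; p=p[p>0]
    if len(p)==0:return None
    o,d=ray(c,px); return o+d*np.median(p)
def cloud(c):
    z=c['z_map'];h,w=z.shape
    g=np.stack(np.meshgrid(np.arange(w),np.arange(h)),-1).reshape(-1,1,2).astype(float)
    u=cv2.undistortPoints(g,np.array(c['camera_matrix']),np.array(c['distortion'])).reshape(h,w,2)
    P=np.concatenate([u,np.ones((h,w,1))],-1)*z[...,None]
    return (P-c['t'])@c['R']   # R^T (P-t)
def proj(c,X):
    r,_=cv2.Rodrigues(np.array(c['R'])); return cv2.projectPoints(np.array(X,float).reshape(-1,1,3),r,np.array(c['t'],float),np.array(c['camera_matrix']),np.array(c['distortion']))[0].reshape(-1,2)
E
python3 - <<'E'
from h import *
np.set_printoptions(precision=3,suppress=True)
print(robot.get_obs())
for n in ['scene','side','wrist']:
    c=snap(n,n+'0.png'); print(n,c['R'],c['t'],c['camera_matrix'])
E
```

```text
pics
{'time': 0.0, 'q': array([ 1.129,  0.528,  1.434, -0.   ,  1.181, -0.179]), 'joint_velocities': array([-0.001,  0.   , -0.   ,  0.001,  0.   ,  0.001]), 'joint_torque': array([ -0.001, -44.005, -17.659,   0.063,   0.058,  -0.   ]), 'position': array([0.163, 0.603, 0.222]), 'tool_rot': array([ 0.132,  0.991, -0.001, -0.   ]), 'ft_force': array([-0.048, -0.651, -0.202]), 'moment': array([-0.016,  0.006, -0.003]), 'grip_width': 0.08705817585654145}
scene [[-0.892  0.452  0.002]
 [ 0.304  0.604 -0.737]
 [-0.334 -0.656 -0.676]] [ 0.46  -0.099  1.246] [[434.287   0.    320.479]
 [  0.    434.287 241.969]
 [  0.      0.      1.   ]]
side [[-0.957  0.29   0.012]
 [ 0.173  0.601 -0.781]
 [-0.234 -0.745 -0.625]] [ 0.518 -0.022  1.459] [[450.866   0.    319.836]
 [  0.    450.866 238.889]
 [  0.      0.      1.   ]]
wrist [[ 0.26   0.966 -0.002]
 [ 0.934 -0.251  0.254]
 [ 0.245 -0.068 -0.967]] [-0.624 -0.031  0.389] [[339.939   0.    316.439]
 [  0.    339.939 238.759]
 [  0.      0.      1.   ]]
```

View pics/scene0.png

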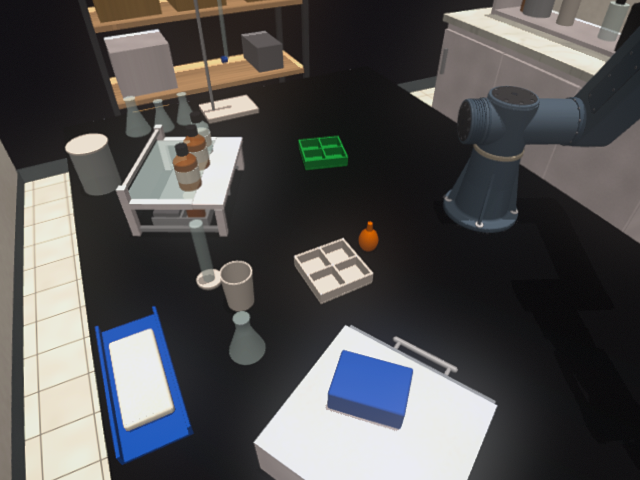

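View pics/side0.png

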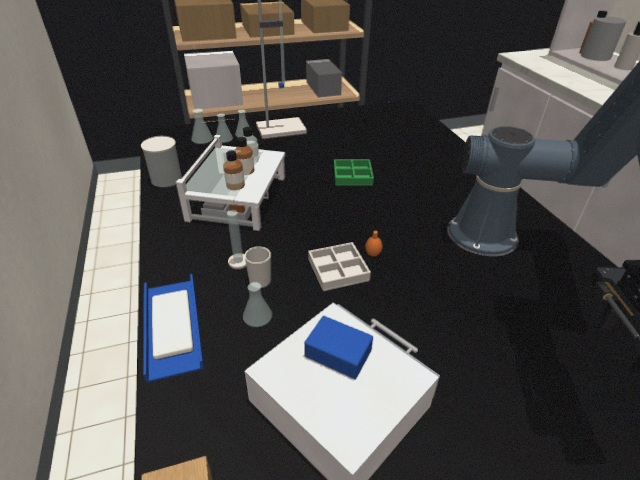

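View pics/wrist0.png

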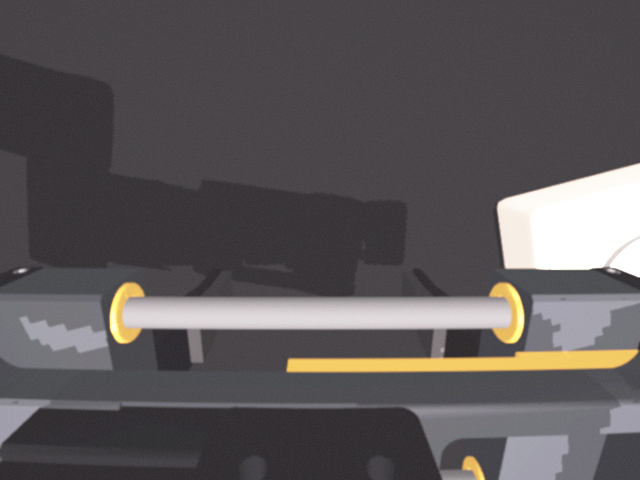

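The scene picture shows the shelf at (185,190), white rack (333,270), cabinet at (380,410) with the handle at (425,355), bulb (369,238), beaker (238,285), cylinder (205,255) and flask (246,340). I'll measure these next.

```bash
python3 - <<'E'
from h import *
np.set_printoptions(precision=3,suppress=True)
for n in ['scene','side']:
    c=snap(n,n+'1.png')
    print(n,'cam',-c['R'].T@c['t'])
    for t in ['shelf','ledge_front','tray_eye','tray_floor','cabinet','cabinet_drawer0_handle','rack','jar1','reagent1','tip_box','flask','beaker','cylinder','bulb','rod']:
        for d in robot.spot_point(n,t)[:5]:
            if d['conf']<.2: continue
            z={'ledge_front':.09,'tray_eye':.032,'tray_floor':.011,'cabinet_drawer0_handle':.067,'reagent1':.11,'tip_box':.105,'jar1':.011}.get(t,0)
            print(t,np.round(d['at']),round(d['conf'],2),'atz',atz(c,d['at'],z),'dep',depth(c,d['at']))
    P=cloud(c); np.save(n+'P.npy',P); np.save(n+'C.npy',c['color'])
E
```

```text
scene cam [0.857 0.67  0.769]
shelf [225. 196.] 0.79 atz [ 0.64  -0.383  0.   ] dep [ 0.669 -0.242  0.103]
ledge_front [232. 172.] 0.79 atz [ 0.612 -0.357  0.09 ] dep [ 0.616 -0.342  0.1  ]
ledge_front [332. 274.] 0.3 atz [0.546 0.113 0.09 ] dep [0.507 0.043 0.005]
tray_floor [422. 356.] 0.66 atz [0.454 0.331 0.011] dep [0.482 0.355 0.063]
cabinet [377. 447.] 0.71 atz [0.628 0.44  0.   ] dep [0.659 0.471 0.103]
cabinet_drawer0_handle [422. 355.] 0.8 atz [0.482 0.353 0.067] dep [0.482 0.353 0.067]
cabinet_drawer0_handle [245. 348.] 0.36 atz [0.772 0.189 0.067] dep [0.769 0.171 0.04 ]
rack [322. 157.] 0.77 atz [ 0.283 -0.445  0.   ] dep [ 0.286 -0.44   0.004]
rack [328. 273.] 0.59 atz [0.513 0.032 0.   ] dep [0.517 0.04  0.009]
jar1 [199. 216.] 0.72 atz [ 0.737 -0.31   0.011] dep [ 0.739 -0.294  0.023]
reagent1 [190. 186.] 0.84 atz [ 0.74  -0.315  0.11 ] dep [ 0.742 -0.299  0.121]
reagent1 [203. 153.] 0.8 atz [ 0.666 -0.462  0.11 ] dep [ 0.678 -0.385  0.154]
reagent1 [210. 278.] 0.75 atz [0.786 0.027 0.11 ] dep [ 0.776 -0.065  0.016]
reagent1 [199. 164.] 0.69 atz [ 0.688 -0.413  0.11 ]
[... 1152 characters left out ...]
p [0.503 0.05  0.016]
rack [352. 174.] 0.6 atz [ 0.273 -0.455  0.   ] dep [ 0.283 -0.43   0.016]
rack [261. 280.] 0.25 atz [ 0.721  0.021 -0.   ] dep [0.724 0.048 0.026]
jar1 [240. 211.] 0.52 atz [ 0.727 -0.313  0.011] dep [ 0.729 -0.293  0.025]
reagent1 [251. 162.] 0.77 atz [ 0.654 -0.458  0.11 ] dep [ 0.663 -0.393  0.146]
reagent1 [235. 181.] 0.74 atz [ 0.727 -0.345  0.11 ] dep [ 0.731 -0.298  0.139]
tip_box [338. 355.] 0.96 atz [0.624 0.399 0.105] dep [0.637 0.433 0.153]
flask [256. 316.] 0.9 atz [0.761 0.151 0.   ] dep [0.763 0.177 0.028]
beaker [258. 279.] 0.84 atz [0.728 0.016 0.   ] dep [0.732 0.048 0.031]
cylinder [238. 262.] 0.91 atz [ 0.773 -0.074  0.   ] dep [ 0.774 -0.063  0.01 ]
```

```bash
python3 - <<'E'
from h import *
def rect(m,n):
    P=np.load(n+'P.npy');C=np.load(n+'C.npy').astype(int)
    for name,lo,hi,box,sat in m:
        k=(P[...,2]>lo)&(P[...,2]<hi)&(P[...,0]>box[0])&(P[...,0]<box[1])&(P[...,1]>box[2])&(P[...,1]<box[3])&(C.max(-1)-C.min(-1)<40)&(C.min(-1)>sat)
        km=cv2.morphologyEx(k.astype(np.uint8),cv2.MORPH_OPEN,np.ones((2,2)))>0
        X=P[km][:,:2].astype(np.float32)*1000
        r=cv2.minAreaRect(X); print(n,name,len(X),np.round(r[0],1),np.round(r[1],1),round(r[2],2),'zmed',np.median(P[km][:,2]).round(4), 'bp',np.round(cv2.boxPoints(r)).tolist())
for n in ['scene','side']:
    rect([('cab',.095,.113,(.3,1,.2,.8),120),('ledge',.100,.118,(.4,.8,-.6,-.1),120),('rack',.027,.042,(.4,.62,-.1,.15),80),('rackall',.003,.042,(.4,.62,-.1,.15),80),('handle',.055,.08,(.35,.6,.25,.45),60),('green',.02,.05,(.1,.4,-.6,-.3),0)],n)
    # top view map
    P=np.load(n+'P.npy');C=np.load(n+'C.npy')
    img=np.zeros((600,800,3),np.uint8); Z=np.full((600,800),-1.)
    q=P.reshape(-1,3);cc=C.reshape(-1,3)
    k=(q[:,0]>0)&(q[:,0]<1.2)&(q[:,1]>-.7)&(q[:,1]<.8)&(q[:,2]>-.05)
    q=q[k];cc=cc[k];o=np.argsort(q[:,2]);q=q[o];cc=cc[o]
    u=((.75-q[:,1])*520).astype(int);v=((1.15-q[:,0])*520).astype(int)
    for du in(0,1,2):
        for dv in (0,1,2): img[np.clip(v+dv,0,599),np.clip(u+du,0,799)]=cc[:,::-1]
    for t in range(-6,8):
        uu=int((.75-t/10)*520); cv2.putText(img,str(t),(uu,598),0,.4,(0,255,255),1); cv2.line(img,(uu,0),(uu,599),(60,60,0),1)
    for t in range(0,12):
        vv=int((1.15-t/10)*520); cv2.putText(img,str(t),(0,vv),0,.4,(0,255,255),1); cv2.line(img,(0,vv),(799,vv),(60,60,0),1)
    cv2.imwrite('pics/top_'+n+'.png',img)
E
```

```text
scene cab 19207 [679.1 472.1] [503.9 298.6] 29.0 zmed 0.1035 bp [[386.0, 480.0], [531.0, 219.0], [972.0, 464.0], [827.0, 725.0]]
scene ledge 3325 [795.9 -49.1] [1418.5  266.4] 74.47 zmed 0.1047 bp [[478.0, -697.0], [734.0, -768.0], [1114.0, 599.0], [857.0, 670.0]]
scene rack 856 [613.5 322.2] [828.6 187.7] 67.71 zmed 0.0306 bp [[370.0, -25.0], [543.0, -97.0], [857.0, 670.0], [684.0, 741.0]]
scene rackall 2970 [613.5 322.2] [828.5 188.2] 67.75 zmed 0.0155 bp [[370.0, -26.0], [544.0, -97.0], [857.0, 670.0], [683.0, 741.0]]
scene handle 460 [473.6 351.4] [ 86.2 136.6] 34.98 zmed 0.0689 bp [[399.0, 383.0], [477.0, 271.0], [548.0, 320.0], [470.0, 432.0]]
scene green 0 [0. 0.] [0. 0.] 0.0 zmed nan bp [[0.0, 0.0], [0.0, 0.0], [0.0, 0.0], [0.0, 0.0]]
side cab 14004 [746.6 574.5] [685.2 357.3] 48.3 zmed 0.1036 bp [[385.0, 438.0], [652.0, 200.0], [1108.0, 711.0], [841.0, 949.0]]
side ledge 2131 [793.6  93.4] [1692.3  273.2] 77.65 zmed 0.1049 bp [[479.0, -704.0], [746.0, -762.0], [1108.0, 891.0], [841.0, 949.0]]
side rack 562 [610.3 452.4] [1081.3  176.3] 74.33 zmed 0.0294 bp [[379.0, -44.0], [549.0, -92.0], [841.0, 949.0], [671.0, 997.0]]
side rackall 1832 [610.3 452.4] [1081.3  176.3] 74.33 zmed 0.017 bp [[379.0, -44.0], [549.0, -92.0], [841.0, 949.0], [671.0, 997.0]]
side handle 274 [609.6 631.5] [777.3 117.7] 62.52 zmed 0.0683 bp [[378.0, 314.0], [482.0, 260.0], [841.0, 949.0], [737.0, 1003.0]]
side green 0 [0. 0.] [0. 0.] 0.0 zmed nan bp [[0.0, 0.0], [0.0, 0.0], [0.0, 0.0], [0.0, 0.0]]
  return _methods._mean(a, axis=axis, dtype=dtype,
  ret = ret.dtype.type(ret / rcount)
```

View pics/top_scene.png

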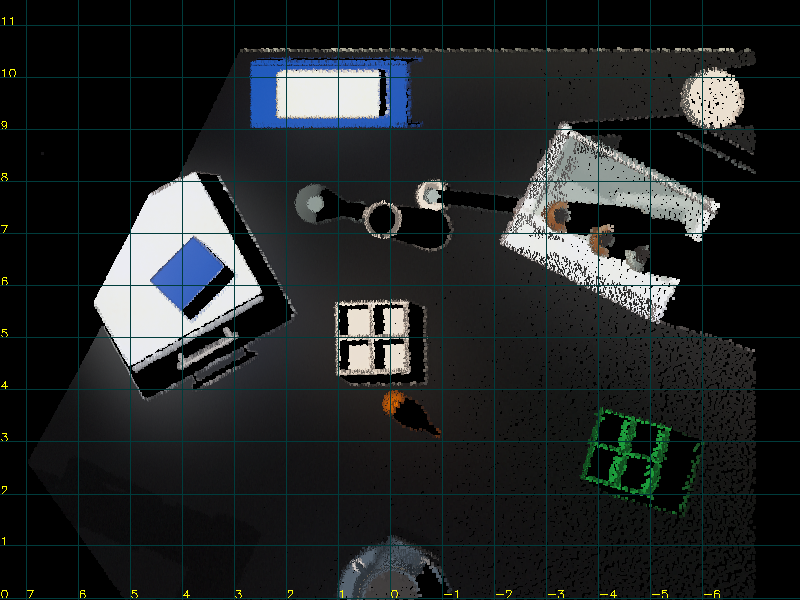

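```bash
cat > rects.py <<'E'
from h import *
def run(n,m):
    P=np.load(n+'P.npy');C=np.load(n+'C.npy').astype(int)
    for name,lo,hi,box,sat in m:
        k=(P[...,2]>lo)&(P[...,2]<hi)&(P[...,0]>box[0])&(P[...,0]<box[1])&(P[...,1]>box[2])&(P[...,1]<box[3])&(C.max(-1)-C.min(-1)<40)&(C.min(-1)>sat)&(np.linalg.norm(P-P[0,0],axis=-1)>=0)
        n_,lab,st,_=cv2.connectedComponentsWithStats(k.astype(np.uint8),connectivity=8)
        b=1+np.argmax(st[1:,4]); km=lab==b
        X=P[km][:,:2].astype(np.float32)*1000
        r=cv2.minAreaRect(X); print(n,name,len(X),np.round(r[0],1),np.round(r[1],1),round(r[2],2),'zmed',np.median(P[km][:,2]).round(4), 'bp',np.round(cv2.boxPoints(r)).tolist())
if __name__=='__main__':
  for n in ['scene','side']:
    run(n,[('cab',.095,.113,(.3,.84,.2,.66),120),('ledge',.100,.114,(.4,.8,-.6,-.1),140),('rack',.027,.042,(.4,.62,-.1,.15),80),('rackall',.003,.042,(.4,.62,-.1,.15),80),('handle',.055,.08,(.35,.6,.25,.45),60)])
E
python3 rects.py
```

```text
scene cab 19381 [636.2 440.8] [267.2 291.2] 29.44 zmed 0.1035 bp [[448.0, 502.0], [591.0, 248.0], [824.0, 380.0], [681.0, 633.0]]
scene ledge 3242 [ 719.8 -420.2] [348.1 255.1] 62.9 zmed 0.1048 bp [[527.0, -517.0], [754.0, -633.0], [913.0, -323.0], [686.0, -207.0]]
scene rack 872 [502.8  37.2] [141.7 143.4] 1.01 zmed 0.0319 bp [[431.0, 108.0], [433.0, -36.0], [575.0, -33.0], [572.0, 110.0]]
scene rackall 2997 [502.8  37.3] [142.  143.5] 1.14 zmed 0.0165 bp [[430.0, 108.0], [433.0, -36.0], [575.0, -33.0], [572.0, 110.0]]
scene handle 463 [482.9 356.3] [ 26.1 129.4] 29.85 zmed 0.0692 bp [[439.0, 406.0], [504.0, 294.0], [526.0, 307.0], [462.0, 419.0]]
side cab 14032 [630.4 440.9] [276.4 292.8] 28.96 zmed 0.1036 bp [[439.0, 502.0], [580.0, 246.0], [822.0, 380.0], [680.0, 636.0]]
side ledge 2111 [ 715.8 -418.6] [347.7 259.8] 63.08 zmed 0.1049 bp [[521.0, -515.0], [753.0, -632.0], [910.0, -322.0], [679.0, -205.0]]
side rack 576 [500.   38.1] [141.2 147.5] 1.54 zmed 0.0315 bp [[427.0, 110.0], [431.0, -38.0], [573.0, -34.0], [569.0, 114.0]]
side rackall 1889 [500.3  38.1] [141.8 147.6] 1.51 zmed 0.0179 bp [[427.0, 110.0], [431.0, -37.0], [573.0, -34.0], [569.0, 114.0]]
side handle 282 [478.8 358.3] [ 26.4 129.5] 29.36 zmed 0.0685 bp [[436.0, 408.0], [499.0, 295.0], [522.0, 308.0], [459.0, 421.0]]
```

```bash
python3 - <<'E'
from h import *
for n in ['scene','side']:
    P=np.load(n+'P.npy');C=np.load(n+'C.npy').astype(int)
    k=(P[...,2]>.145)&(P[...,2]<.165)&(P[...,0]>.5)&(P[...,0]<.8)&(P[...,1]>.3)&(P[...,1]<.6)&(C[...,2]>C[...,0]+40)
    X=P[k][:,:2].astype(np.float32)*1000
    r=cv2.minAreaRect(X);bp=cv2.boxPoints(r)
    a=np.radians(29.2);u=np.array([np.cos(a),np.sin(a)]);v=np.array([-u[1],u[0]])
    d=bp-np.array([481,354.5]); print(r,'cabx',np.round(d@u),'caby',np.round(d@v))
E
```

```text
((627.1859130859375, 393.6265563964844), (85.86601257324219, 119.30924987792969), 45.170162200927734) cabx [ 89. 122. 204. 172.] caby [   8. -106.  -83.   32.]
((624.496826171875, 395.7266845703125), (86.86460876464844, 120.3854751586914), 45.33397674560547) cabx [ 87. 120. 204. 170.] caby [  12. -104.  -80.   36.]
```

>>> move_arm(
  rows=[32, -25, -2, 0, 0, -0.08, 0.7, 32, -25, -2, 0, 0, -0.08, 0.7, 32, -25, -2, 0, 0, -0.08, 0.7, 32, -25, -2, 0, 0, -0.08, 0.7, 32, -25, -2, 0, 0, -0.08, 0.7, 32, -25, -2, 0, 0, -0.08, 0.7, 32, -25, -2, 0, 0, -0.08, 0.7, 32, -25, -2, 0, 0, -0.08, 0.7, 32, -25, -2, 0, 0, -0.08, 0.7, 30, -24, -2, 0, 0, -0.076, 0.7, 0, 0, 0, 0, 0, 0, 0.7, 0, 0, 0, 0, 0, 0, 0.7],
)

```text
time: 2.95
position: [0.4813, 0.3537, 0.2023]
tool_rot: [0.506, 0.862, -0.0, -0.0]
ft_force: [-0.5, 0.9, 0.2]
grip_width: 0.0258
```

```bash
python3 - <<'E'
from h import *
np.set_printoptions(precision=4,suppress=True)
c=snap('wrist','w1.png')
for d in robot.spot_point('wrist','cabinet_drawer0_handle'): print(d,atz(c,d['at'],.067),depth(c,d['at']))
P=cloud(c);m=(P[...,2]>.055)&(P[...,2]<.078)&(c['z_map']>0)
n_,l,st,ce=cv2.connectedComponentsWithStats(m.astype(np.uint8))
for i in range(1,n_):
    if st[i,4]>300: X=P[l==i]; print(st[i],X.mean(0),cv2.minAreaRect((X[:,:2]*1000).astype(np.float32)))
E
```

```text
{'at': [307.4, 227.9], 'conf': 0.77} [0.4736 0.3505 0.067 ] [0.4732 0.3514 0.0715]
[ 303   55   52  241 2809] [0.477  0.3692 0.0698] ((469.6773681640625, 391.5708923339844), (40.76908874511719, 203.78677368164062), 29.052927017211914)
```

View pics/w1.png

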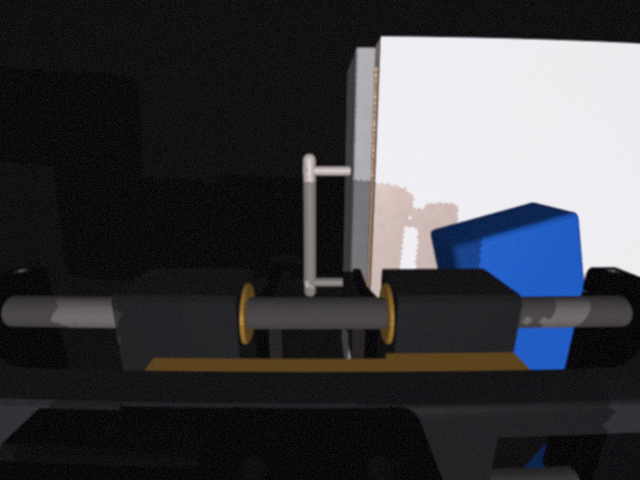

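```bash
python3 - <<'E'
from h import *
np.set_printoptions(precision=4,suppress=True)
a=np.radians(29.2);u=np.array([np.cos(a),np.sin(a),0]);v=np.array([-u[1],u[0],0])
tiles=[]
for n,h in [('scene',(.481,.354)),('side',(.481,.354)),('wrist',(.4735,.3505))]:
    c=snap(n,'tmp.png'); im=c['color'][:,:,::-1].copy()
    H=np.array([.4735,.3505,.067]); 
    big=cv2.resize(im,None,fx=4,fy=4,interpolation=cv2.INTER_CUBIC)
    for H,col in [(np.array([.4735,.3505,.067]),(0,255,0)),(np.array([.481,.3545,.067]),(0,0,255))]:
        p=proj(c,[H-.06*v,H+.06*v])*4+1.5
        cv2.line(big,tuple(p[0].astype(int)),tuple(p[1].astype(int)),col,1)
    m=p.mean(0).astype(int); x0=max(0,m[0]-200);y0=max(0,m[1]-200)
    tiles.append(cv2.resize(big[y0:y0+400,x0:x0+400],(400,400)) if n!='wrist' else cv2.resize(big[500:1300,1000:1600],(300,400)))
cv2.imwrite('pics/bar.png',cv2.resize(np.hstack(tiles),(800,290)))
E
```

```text
(no output)
```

View pics/bar.png

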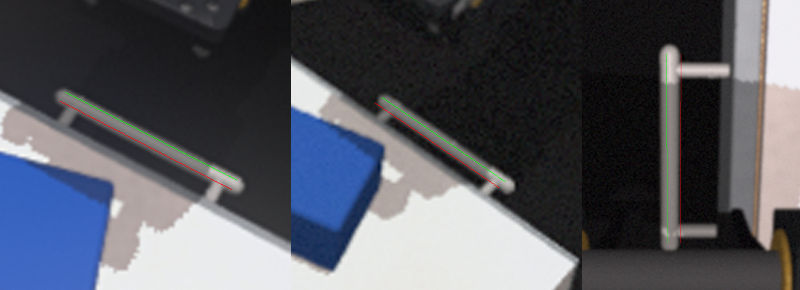

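>>> move_arm(
  rows=[1, 0.5, 0, 0, 0, 0.1428, 1, 1, 0.5, 0, 0, 0, 0.1428, 1, 1, 1, 0, 0, 0, 0.1428, 1, 1, 0.5, 0, 0, 0, 0.1428, 1, 1, 0.5, 0, 0, 0, 0.1428, 1, 1, 1, 0, 0, 0, 0.1428, 1, 1, 0.5, 0, 0, 0, 0.1428, 1, 1, 0.5, 0, 0, 0, 0.1428, 1, 1, 1, 0, 0, 0, 0.1428, 1, 1, 0.5, 0, 0, 0, 0.1428, 1, 1, 0.5, 0, 0, 0, 0.1428, 1, 0, 0, -20, 0, 0, 0, 1],
)

```text
time: 4.4
position: [0.4933, 0.3634, 0.1852]
tool_rot: [-0.255, 0.967, 0.001, 0.003]
ft_force: [0.5, -0.1, -1.3]
grip_width: 0.0003
```

```bash
python3 - <<'E'
from h import *
c=snap('wrist','w2.png');c=snap('scene','s2.png')
print(robot.get_obs()['position'],robot.get_obs()['q'])
E
```

```text
[0.48949716 0.36137732 0.18067774] [ 4.52450177e-01  5.55910358e-01  1.51350323e+00  7.93289196e-05
  1.07713933e+00 -1.63097369e+00]
```

View pics/s2.png

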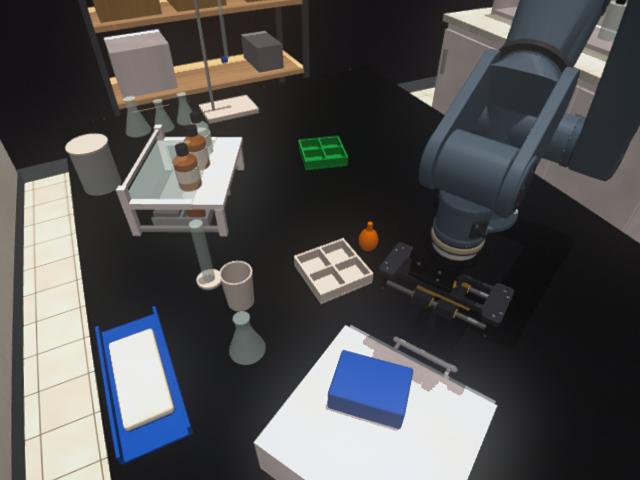

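```bash
python3 - <<'E'
from h import *
c=snap('scene','s2.png'); p=c['obs']['position']
print(p, proj(c,[p,p+[0,0,.07]]),Ro.from_quat(c['obs']['tool_rot']).as_matrix().round(3))
E
```

```text
[0.48949716 0.36137732 0.18067774] [[432.44752646 322.45160968]
 [440.45080884 295.1454843 ]] [[-0.871 -0.49  -0.004]
 [-0.49   0.871 -0.002]
 [ 0.005  0.    -1.   ]]
```

View pics/w2.png

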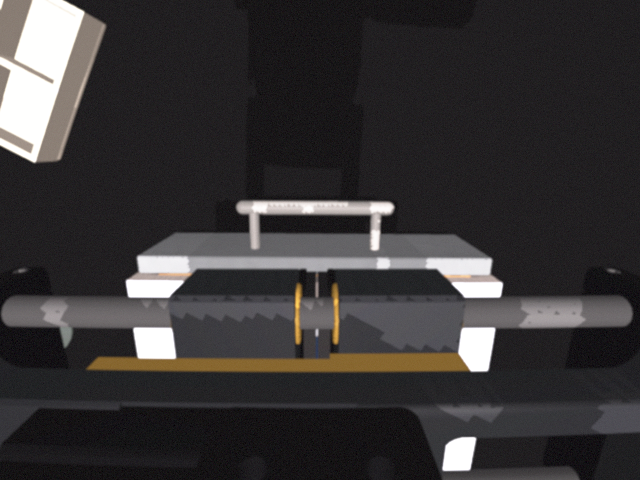

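```bash
python3 - <<'E'
from h import *
c=snap('wrist','w3.png')
for p in [(240,208),(316,208),(391,208)]: print(atz(c,p,.067),depth(c,p))
for p in [(316,240)]: print('facetop',atz(c,p,.092),depth(c,p))
p=c['obs']['position'];print(p)
E
```

```text
[0.50090934 0.29498102 0.067     ] [0.50042603 0.29520434 0.06889498]
[0.47026398 0.34948824 0.067     ] [0.46999556 0.34934068 0.06886129]
[0.43995106 0.40321874 0.067     ] [ 4.42282696e-01  4.21663784e-01 -4.15958030e-04]
facetop [0.48819731 0.35962626 0.092     ] [0.50512396 0.36901335 0.01835894]
[0.49018385 0.36155831 0.18160508]
```

>>> move_arm(
  rows=[0, 0, -25, 0, 0, 0, 1, 0, 0, -25, 0, 0, 0, 1, 0, 0, -20, 0, 0, 0, 1, 0, 0, -15, 0, 0, 0, 1, 0, 0, -15, 0, 0, 0, 1, 0, 0, -15, 0, 0, 0, 1, 0, 0, -13, 0, 0, 0, 1, 0, 0, 0, 0, 0, 0, 1],
)

```text
time: 5.4
position: [0.4908, 0.3608, 0.0527]
tool_rot: [-0.253, 0.968, -0.0, -0.002]
ft_force: [0.8, 0.1, 0.1]
grip_width: 0.0007
```

```bash
python3 - <<'E'
from h import *
c=snap('wrist','w4.png');print(c['obs'])
E
```

```text
{'time': 5.4, 'q': array([ 4.50769147e-01,  7.34854656e-01,  1.59460506e+00, -2.67560861e-05,
        8.15689067e-01, -1.63101452e+00]), 'joint_velocities': array([ 0.00016631, -0.02781841, -0.0168719 ,  0.00059486,  0.01979518,
        0.00034993]), 'joint_torque': array([-7.67554762e-02, -4.62726045e+01, -1.17459431e+01, -2.94569519e-02,
       -9.35633574e-02, -1.04473886e-03]), 'position': array([0.49075687, 0.36083964, 0.05271414]), 'tool_rot': array([-2.52731572e-01,  9.67534801e-01, -3.54550837e-04, -1.74238502e-03]), 'ft_force': array([0.78077924, 0.07345072, 0.10687561]), 'moment': array([ 0.08194167,  0.06445257, -0.03041874]), 'grip_width': 0.000691073860004512}
```

View pics/w4.png

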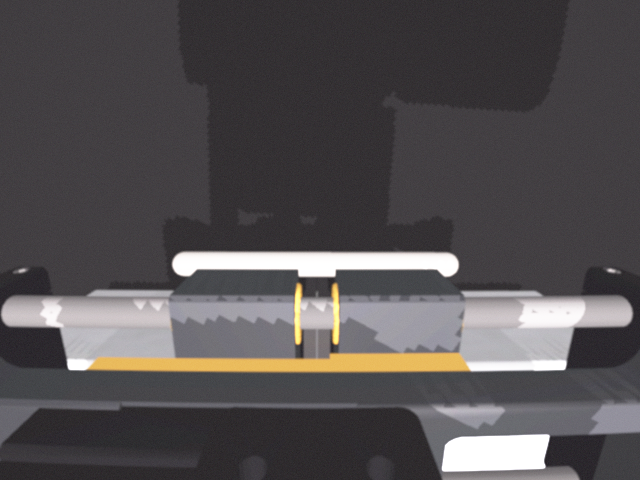

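>>> move_arm(
  rows=[-9, -5, 0, 0, 0, 0, 1, -13, -7.3, 0, 0, 0, 0, 1, -13, -7.3, 0, 0, 0, 0, 1, -13, -7.3, 0, 0, 0, 0, 1, -13, -7.3, 0, 0, 0, 0, 1, -13, -7.3, 0, 0, 0, 0, 1, -13, -7.3, 0, 0, 0, 0, 1, -13, -7.3, 0, 0, 0, 0, 1, -13, -7.3, 0, 0, 0, 0, 1, -13, -7.3, 0, 0, 0, 0, 1, -13, -7.3, 0, 0, 0, 0, 1, -13, -7.3, 0, 0, 0, 0, 1],
)

```text
time: 6.65
position: [0.3405, 0.2765, 0.0557]
tool_rot: [-0.253, 0.968, 0.001, 0.002]
ft_force: [1.3, 1.6, -1.3]
grip_width: 0.0001
```

>>> move_arm(
  rows=[-9, -5, 0, 0, 0, 0, 1, -8, -4.5, 0, 0, 0, 0, 1, -6, -3.4, 0, 0, 0, 0, 1, -4, -2.2, 0, 0, 0, 0, 1, 0, 0, 0, 0, 0, 0, 1],
)

```text
time: 7.15
position: [0.3174, 0.2632, 0.0552]
tool_rot: [-0.252, 0.968, 0.001, 0.005]
ft_force: [3.7, 5.4, 0.0]
grip_width: 0.0005
```

```bash
python3 - <<'E'
from h import *
c=snap('wrist','w5.png');print(c['obs']['position'],c['obs']['ft_force']);c=snap('scene','s5.png')
E
```

```text
[0.31735629 0.26318947 0.05517348] [3.68243373 5.35449808 0.01577205]
```

View pics/s5.png

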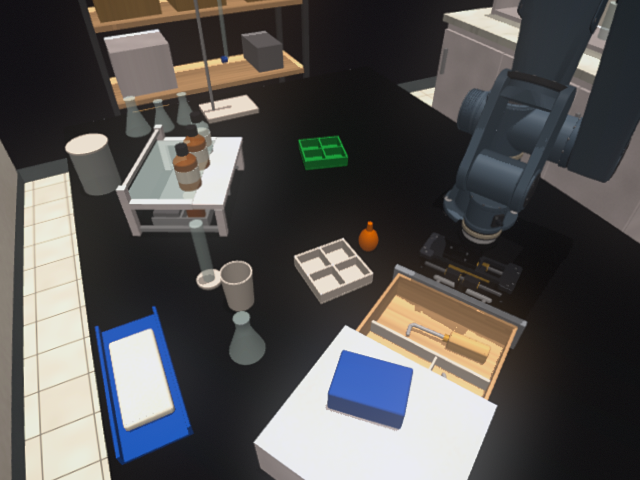

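>>> move_arm(
  rows=[4, 2, 5, 0, 0, 0, 1, 0, 0, 30, 0, 0, 0, 1, 0, 0, 40, 0, 0, 0, 1, 0, 0, 40, 0, 0, 0, 1, 0, 0, 40, 0, 0, 0, 1, 10, 6, 20, 0, 0, -0.1, 0.3, 10, 6, 10, 0, 0, -0.1, 0.3, 10, 6, 0, 0, 0, -0.1, 0.3],
)

```text
time: 8.05
position: [0.3472, 0.2811, 0.2414]
tool_rot: [-0.103, 0.995, 0.0, 0.001]
ft_force: [0.9, -0.3, 0.2]
grip_width: 0.0168
```

```bash
python3 - <<'E'
from h import *
np.set_printoptions(precision=4,suppress=True)
for n in ['scene','side','wrist']:
    c=snap(n,n+'6.png')
    for t in ['rod','rod_tip','drawer_spot','cabinet_drawer0_handle']:
        z={'rod':.022,'rod_tip':.037,'drawer_spot':.022,'cabinet_drawer0_handle':.067}[t]
        for d in robot.spot_point(n,t)[:2]: print(n,t,d['at'],d['conf'],atz(c,d['at'],z),depth(c,d['at']))
    P=cloud(c);C=c['color'].astype(int)
    k=(P[...,2]>.04)&(P[...,2]<.06)&(P[...,0]>.3)&(P[...,0]<.55)&(P[...,1]>.15)&(P[...,1]<.5)&(c['z_map']>0)
    n_,l,st,ce=cv2.connectedComponentsWithStats(k.astype(np.uint8))
    for i in range(1,n_):
        if st[i,4]>60: X=P[l==i]; print(n,st[i],X.mean(0),cv2.minAreaRect((X[:,:2]*1000).astype(np.float32)))
print(robot.get_obs()['position'])
E
```

```text
scene rod [466.9, 350.9] 0.86 [0.3718 0.367  0.022 ] [0.3833 0.3742 0.0397]
scene rod_tip [407.3, 329.6] 0.92 [0.4569 0.277  0.037 ] [0.4576 0.2777 0.0383]
scene drawer_spot [435.4, 334.6] 0.81 [0.4039 0.306  0.022 ] [0.4117 0.3122 0.0348]
scene cabinet_drawer0_handle [459.4, 291.6] 0.63 [0.3164 0.2626 0.067 ] [0.3352 0.2767 0.0914]
scene [ 363  282  139  106 1669] [0.4139 0.3068 0.0489] ((420.44219970703125, 320.6358337402344), (161.2254180908203, 250.3196258544922), 28.66903305053711)
scene [443 331  47  28 587] [0.3773 0.3662 0.0485] ((377.1315612792969, 361.8161315917969), (30.081317901611328, 89.4578628540039), 34.90113067626953)
side rod [430.9, 342.4] 0.79 [0.3763 0.3688 0.022 ] [0.3815 0.3752 0.0316]
side rod_tip [385.1, 319.8] 0.88 [0.4602 0.2848 0.037 ] [0.4597 0.284  0.0359]
side rod_tip [258.5, 277.8] 0.7 [0.7318 0.0501 0.037 ] [0.7315 0.0475 0.0345]
side drawer_spot [413.2, 323.7] 0.72 [0.3912 0.3043 0.022 ] [0.3987 0.3152 0.0366]
side drawer_spot [257.7, 317.0] 0.2 [0.7586 0.1744 0.022 ] [0.7591 0.1783 0.0264]
side cabinet_drawer0_handle [439.5, 287.1] 0.82 [0.2947 0.24
[... 1376 characters left out ...]
7412109375), (28.226755142211914, 162.46852111816406), 33.587284088134766)
wrist [207 262  19  34 244] [0.4356 0.1865 0.0506] ((435.1854248046875, 186.4306640625), (41.82353210449219, 1.5023503303527832), 28.973445892333984)
wrist [412 290  20   7  83] [0.4075 0.4177 0.0456] ((408.51458740234375, 416.7873229980469), (2.6998634338378906, 21.99301528930664), 27.49542236328125)
wrist [246 329  80  30 640] [0.4952 0.2661 0.0493] ((493.04095458984375, 271.7183837890625), (22.057823181152344, 98.43798828125), 39.09972381591797)
wrist [367 329  12  30 107] [0.4772 0.3753 0.0518] ((477.3559875488281, 375.375244140625), (40.49737548828125, 3.950193405151367), 29.22154998779297)
[0.3469 0.2809 0.2395]
```

View pics/wrist6.png

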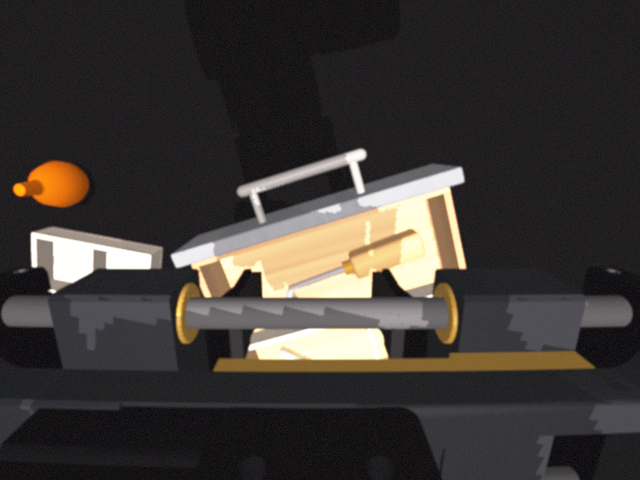

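View pics/scene6.png

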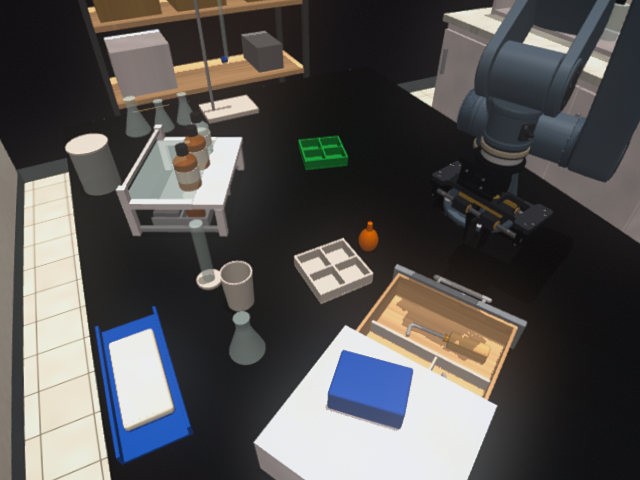

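>>> move_arm(
  rows=[3, 9, 0, 0, 0, -0.13, 0.5, 3, 9, 0, 0, 0, -0.13, 0.5, 3, 9, 0, 0, 0, -0.13, 0.5, 3, 9, 0, 0, 0, -0.13, 0.5, 3, 9, 0, 0, 0, -0.13, 0.5, 3, 9, 0, 0, 0, -0.13, 0.5, 2.5, 9, 0, 0, 0, -0.13, 0.5, 2.5, 10, 0, 0, 0, -0.13, 0.5, 2.5, 11, 0, 0, 0, -0.135, 0.5, 0, 0, 0, 0, 0, 0, 0.5, 0, 0, 0, 0, 0, 0, 0.5],
)

```text
time: 9.9
position: [0.3721, 0.3647, 0.2393]
tool_rot: [0.462, 0.887, -0.0, -0.0]
ft_force: [1.0, -0.3, -0.4]
grip_width: 0.0436
```

```bash
python3 - <<'E'
from h import *
np.set_printoptions(precision=4,suppress=True)
for n in ['wrist']:
    c=snap(n,n+'7.png')
    for t in ['rod','rod_tip']:
        z={'rod':.022,'rod_tip':.037,'drawer_spot':.022,'cabinet_drawer0_handle':.067}[t]
        for d in robot.spot_point(n,t)[:2]: print(n,t,d['at'],d['conf'],atz(c,d['at'],z),depth(c,d['at']))
    P=cloud(c);C=c['color'].astype(int)
    k=(P[...,2]>.044)&(P[...,2]<.06)&(P[...,0]>.3)&(P[...,0]<.55)&(P[...,1]>.15)&(P[...,1]<.5)&(c['z_map']>0)
    n_,l,st,ce=cv2.connectedComponentsWithStats(k.astype(np.uint8))
    for i in range(1,n_):
        if st[i,4]>60: X=P[l==i]; print(n,st[i],X.mean(0),cv2.minAreaRect((X[:,:2]*1000).astype(np.float32)))
print(c['obs']['position'],c['obs']['tool_rot'])
E
```

```text
wrist rod [313.1, 208.1] 0.66 [0.366  0.3664 0.022 ] [0.3635 0.3706 0.051 ]
wrist [363 164  22 107 752] [0.4209 0.3992 0.0508] ((422.6315612792969, 396.96685791015625), (6.5151543617248535, 115.81096649169922), 29.15285301208496)
wrist [257 169   9 100 224] [0.3243 0.3318 0.052 ] ((326.1767578125, 328.400390625), (0.5993900299072266, 106.60321807861328), 29.254844665527344)
wrist [ 303  178   28   83 1979] [0.3711 0.3658 0.051 ] ((374.482421875, 360.9044189453125), (27.991159439086914, 89.74776458740234), 33.6668815612793)
wrist [372 258  81  11 413] [0.4847 0.3803 0.0501] ((488.7542724609375, 381.8148193359375), (89.13665008544922, 4.9426703453063965), 29.09821128845215)
wrist [350 329  11  30 193] [0.4943 0.268  0.0511] ((495.25274658203125, 266.9730529785156), (6.475704669952393, 42.78475570678711), 29.687902450561523)
[0.3721 0.3647 0.2393] [ 0.462   0.8869 -0.0004 -0.0001]
```

View pics/wrist7.png

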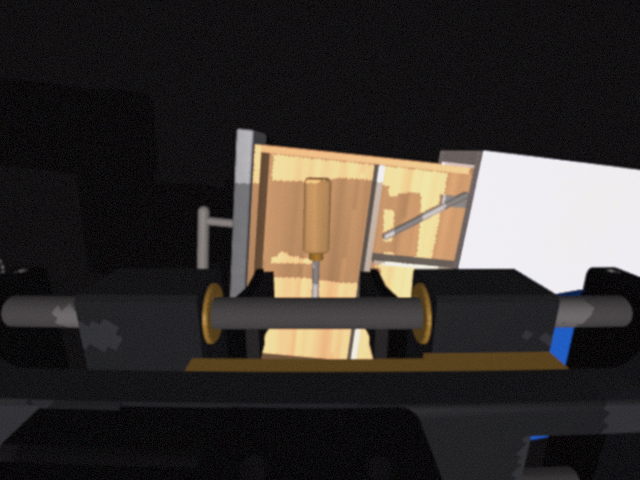

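>>> move_arm(
  rows=[0, 0, -35, 0, 0, -0.02, 0.5, 0, 0, -40, 0, 0, 0, 0.5, 0, 0, -40, 0, 0, 0, 0.5, 0, 0, -35, 0, 0, 0, 0.5, 0, 0, -25, 0, 0, 0, 0.5, 0, 0, -20, 0, 0, 0, 0.5, 0, 0, -16, 0, 0, 0, 0.5, 0, 0, 0, 0, 0, 0, 0.5, 0, 0, 0, 0, 0, 0, 0.5],
)

```text
time: 10.95
position: [0.3725, 0.3648, 0.0287]
tool_rot: [0.472, 0.881, -0.0, -0.0]
ft_force: [0.9, 1.1, 1.0]
grip_width: 0.0435
```

>>> move_arm(
  rows=[0, 0, 0, 0, 0, 0, 1, 0, 0, 0, 0, 0, 0, 1, 0, 0, 0, 0, 0, 0, 1, 0, 0, 0, 0, 0, 0, 1, 0, 0, 0, 0, 0, 0, 1, 0, 0, 15, 0, 0, 0, 1, 0, 0, 30, 0, 0, 0, 1, 0, 0, 40, 0, 0, 0, 1, 0, 0, 40, 0, 0, 0, 1, 0, 0, 40, 0, 0, 0, 1, 0, 0, 10, 0, 0, 0, 1, 0, 0, 0, 0, 0, 0, 1],
  grip_force=35,
)

```text
time: 12.15
position: [0.3731, 0.3655, 0.2051]
tool_rot: [0.472, 0.881, 0.002, 0.001]
ft_force: [0.0, -1.5, -0.8]
grip_width: 0.0275
```

```bash
python3 - <<'E'
from h import *
np.set_printoptions(precision=4,suppress=True)
c=snap('wrist','w8.png');c=snap('scene','s8.png')
o=c['obs'];print(o['position'],o['tool_rot'],o['grip_width'],o['ft_force'],o['q'])
E
```

```text
[0.372  0.3647 0.2033] [ 0.4723  0.8814 -0.     -0.    ] 0.027703546070098964 [-0.0702  0.0387 -1.4288] [ 0.5608  0.4142  1.7128  0.      1.0147 -0.0261]
```

View pics/w8.png

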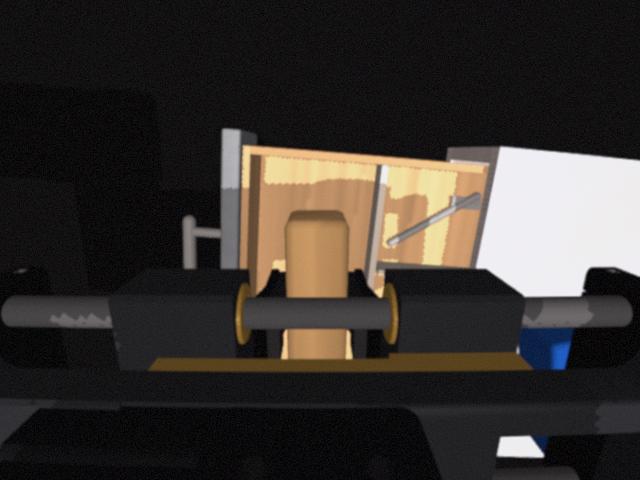

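View pics/s8.png

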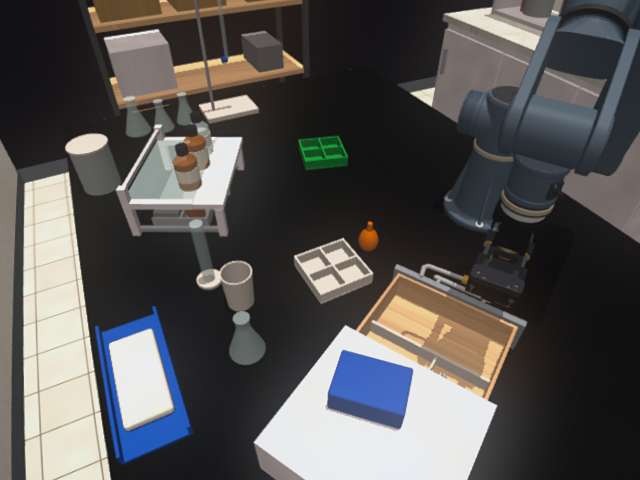

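```bash
cat > ov.py <<'E'
from h import *
def shelfpts(x,y,yaw):
    a=np.radians(yaw);u=np.array([np.cos(a),np.sin(a),0]);v=np.array([-u[1],u[0],0]);o=np.array([x,y,0])
    return lambda X,Y,Z:o+u*X+v*Y+np.array([0,0,Z])
def draw(poses,out,f=5):
    tiles=[]
    for n in ['scene','side']:
        c=snap(n,'tmp.png');im=c['color'][:,:,::-1]
        big=cv2.resize(im,None,fx=f,fy=f,interpolation=cv2.INTER_CUBIC)
        for (pose,col) in poses:
            S=shelfpts(*pose)
            def line(L):
                p=proj(c,np.array(L)/1.0)*f+(f-1)/2
                cv2.polylines(big,[np.round(p).astype(int).reshape(-1,1,2)],False,col,1)
            E=lambda X,Y,Z:S(X/1000,Y/1000,Z/1000)
            for z in (90,108): line([E(-40,-170,z),E(-40,170,z),E(40,170,z),E(40,-170,z),E(-40,-170,z)])
            for yy in (160,-160):
                line([E(-35,yy-10,0),E(-35,yy+10,0),E(-15,yy+10,0),E(-15,yy-10,0),E(-35,yy-10,0)])
            line([E(220,-170,0),E(220,170,0)])
            # eye
            line([E(11-4,0,11),E(11-4,0,53),E(26,0,53)])
        S=shelfpts(*poses[0][0]);m=(proj(c,[S(.05,0,.08)])[0]*f).astype(int)
        x0=max(0,m[0]-400);y0=max(0,m[1]-300)
        cv2.imwrite('pics/'+n+out,big[y0:y0+600,x0:x0+800])
E
python3 - <<'E'
from ov import *
# front edge mid
fm=np.array([603.5,-361.]);a=np.radians(-27)
o=fm+40*np.array([np.cos(a),np.sin(a)]);print(o)
draw([((o[0]/1000,o[1]/1000,-27),(0,255,0))],'_ov1.png')
E
```

```text
[ 639.14026097 -379.15961999]
```

View pics/scene_ov1.png

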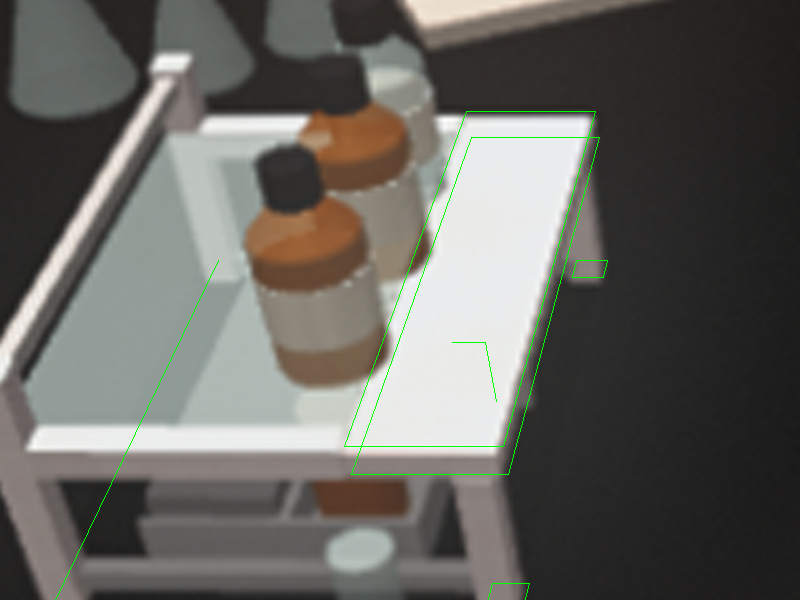

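View pics/side_ov1.png

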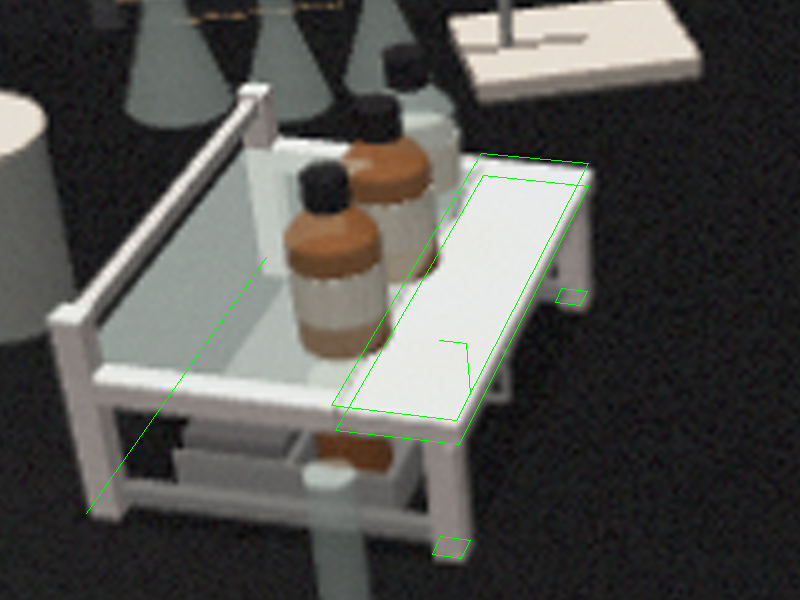

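```bash
python3 - <<'E'
from ov import *
draw([((.638,-.3755,-27),(0,255,0))],'_ov2.png',f=8)
E
```

```text
(no output)
```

View pics/scene_ov2.png

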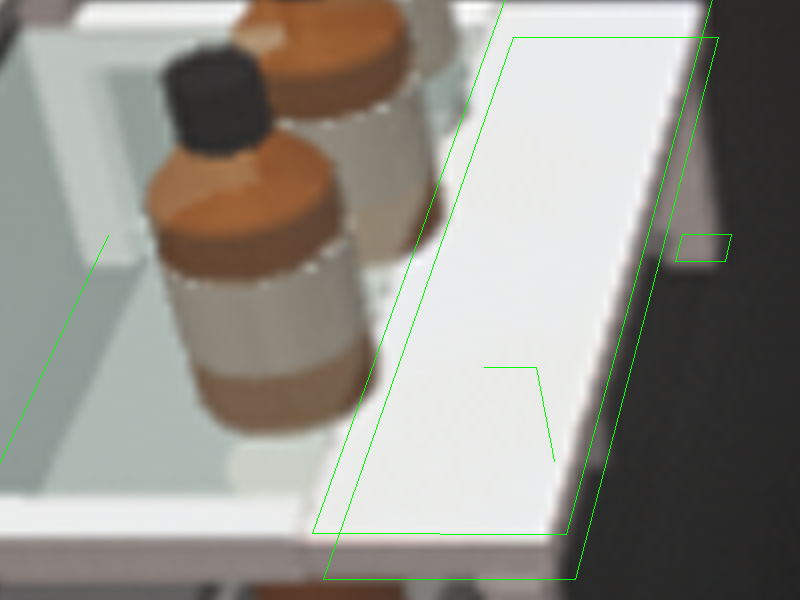

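View pics/side_ov2.png

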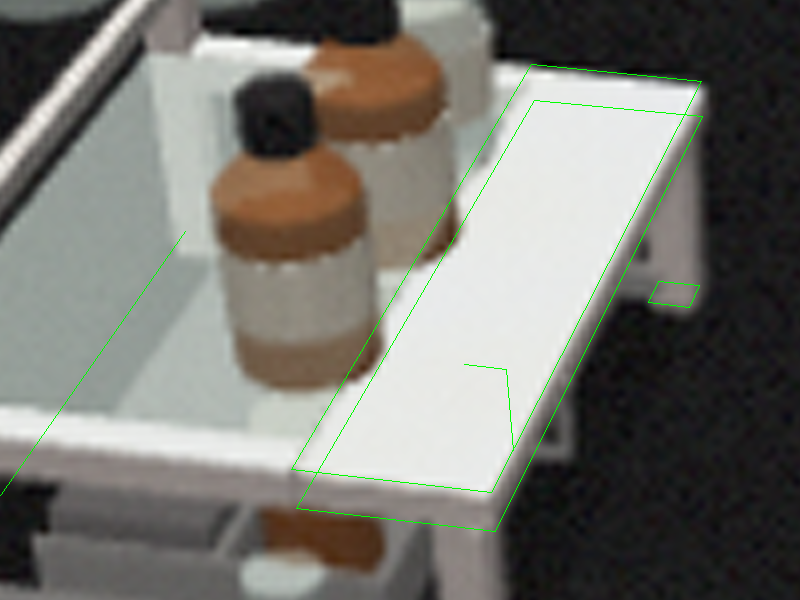

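```bash
sed -i 's/line(\[E(11-4,0,11),E(11-4,0,53),E(26,0,53)\])/line([E(26,0,13),E(-8,0,13),E(-8,0,51),E(26,0,51)])/' ov.py; python3 - <<'E'
from ov import *
draw([((.639,-.374,-27),(0,255,0))],'_ov3.png',f=14)
E
cd pics; python3 -c "
import cv2,numpy as np
a=cv2.imread('scene_ov3.png');b=cv2.imread('side_ov3.png');print(a.shape);cv2.imwrite('ov3.png',np.hstack([a[:,300:700],b[:,300:700]]))"
```

```text
(600, 800, 3)
```

View pics/ov3.png

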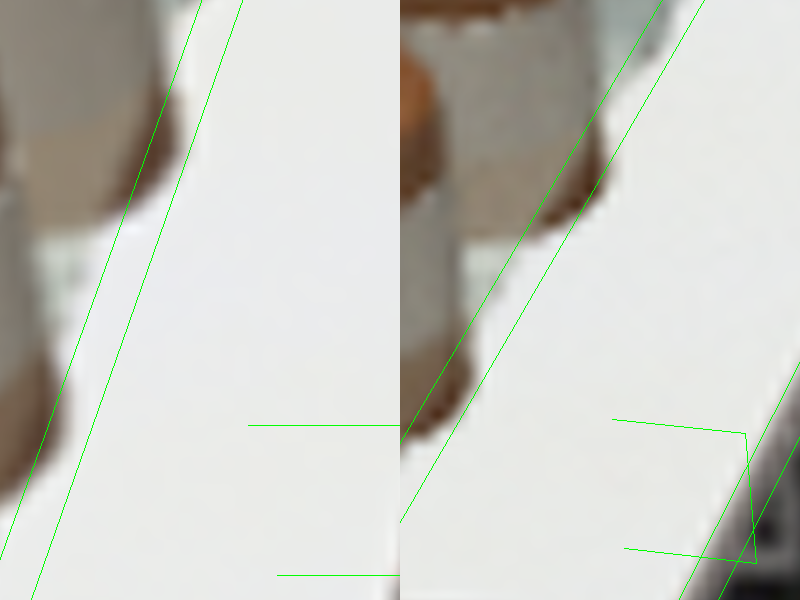

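```bash
cat > eye.py <<'E'
from ov import *
def eye(pose,out,slide=0,f=12,d=0):
    S=shelfpts(*pose);t=[]
    for n in ['scene','side']:
        c=snap(n,'tmp.png');im=c['color'][:,:,::-1]
        big=cv2.resize(im,None,fx=f,fy=f,interpolation=cv2.INTER_CUBIC)
        big=np.clip(big.astype(float)*1.6,0,255).astype(np.uint8)
        def line(L,col=(0,255,0)):
            p=proj(c,np.array([S(a/1000,b/1000,z/1000) for a,b,z in L]))*f+(f-1)/2
            cv2.polylines(big,[np.round(p).astype(int).reshape(-1,1,2)],False,col,1)
        s=slide
        line([(26-s,0,13),(-8-s,0,13),(-8-s,0,51),(26-s,0,51)])
        line([(-40,-170,90),(-40,170,90)]);line([(-40,-170,108),(-40,170,108)])
        m=(proj(c,[S(-.008-s/1000,0,.032)])[0]*f).astype(int)
        t.append(big[m[1]-250:m[1]+250,m[0]-200:m[0]+200])
    cv2.imwrite('pics/'+out,np.hstack(t))
if __name__=='__main__': eye((.639,-.374,-27),'eye1.png')
E
python3 eye.py
```

```text
(no output)
```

View pics/eye1.png

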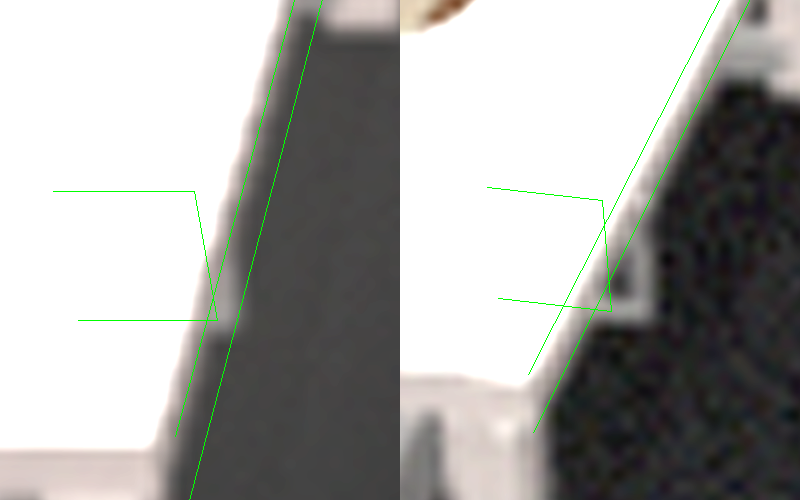

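```bash
python3 - <<'E'
from ov import *
S=shelfpts(.639,-.374,-27);f=12
a=np.radians(-27);u=np.array([np.cos(a),np.sin(a)]);v=np.array([-u[1],u[0]])
L=[]
for n,(px,py),off in [('scene',(228,312),0),('side',(645,310),400)]:
    c=snap(n,'tmp.png');m=(proj(c,[S(-.008,0,.032)])[0]*f).astype(int)
    p=((px-off+m[0]-200-5.5)/f,(py+m[1]-250-5.5)/f)
    X=atz(c,p,.013);d=X[:2]-np.array([.639,-.374]);print(n,p,X,'shelf',d@u*1000,d@v*1000)
    L.append(ray(c,p))
(o1,d1),(o2,d2)=L
A=np.stack([d1,-d2],1);s=np.linalg.lstsq(A,o2-o1,rcond=None)[0];P1=o1+s[0]*d1;P2=o2+s[1]*d2
print(P1,P2);d=(P1+P2)[:2]/2-np.array([.639,-.374]);print(d@u*1000,d@v*1000)
E
```

```text
scene (np.float64(229.04166666666666), np.float64(193.375)) [ 0.62833548 -0.37225512  0.013     ] shelf -10.294318440820467 -3.2868905768841072
side (np.float64(267.375), np.float64(197.29166666666666)) [ 0.62214263 -0.36810621  0.013     ] shelf -17.695751409311733 -2.40168323016991
[ 0.60863856 -0.46184305 -0.05194626] [ 0.60640356 -0.46279726 -0.04995218]
12.048568210451009 -92.98497083307106
```

>>> move_arm(
  rows=[5, -44, 0, 0, 0, 0.032, 1, 5, -44, 0, 0, 0, 0.032, 1, 5, -44, 0, 0, 0, 0.032, 1, 5, -44, 0, 0, 0, 0.032, 1, 5, -44, 0, 0, 0, 0.032, 1, 5, -44, 0, 0, 0, 0.032, 1, 5, -44, 0, 0, 0, 0.032, 1, 5, -44, 0, 0, 0, 0.032, 1, 5, -44, 0, 0, 0, 0.032, 1, 5, -44, 0, 0, 0, 0.032, 1, 5, -44, 0, 0, 0, 0.032, 1, 5, -44, 0, 0, 0, 0.032, 1],
)

```text
time: 13.95
position: [0.4324, -0.1651, 0.2037]
tool_rot: [0.295, 0.955, -0.0, 0.0]
ft_force: [0.2, 0.4, -2.2]
grip_width: 0.0278
```

>>> move_arm(
  rows=[5, -44, 0, 0, 0, 0.032, 1, 5, -44, 0, 0, 0, 0.032, 1, 5, -44, 0, 0, 0, 0.032, 1, 2, -40, 0, 0, 0, 0.033, 1, 0, 0, 0, 0, 0, 0, 1, 0, 0, 0, 0, 0, 0, 1],
)

```text
time: 14.55
position: [0.449, -0.3355, 0.2031]
tool_rot: [0.234, 0.972, 0.0, -0.0]
ft_force: [-0.1, 0.8, -0.9]
grip_width: 0.0273
```

```bash
python3 - <<'E'
from h import *
np.set_printoptions(precision=4,suppress=True)
c=snap('side','d9.png');c=snap('scene','s9.png')
o=c['obs'];R=Ro.from_quat(o['tool_rot']).as_matrix();print(o['position'],np.degrees(np.arctan2(R[1,1],R[0,1])),o['grip_width'],o['ft_force'],o['q'])
E
```

```text
[ 0.4488 -0.3342  0.2031] 62.9658860552064 0.02766415180889906 [ 0.3779 -0.4666 -0.9795] [-0.8399  0.4646  1.6181  0.0005  1.0612 -1.9391]
```

View pics/d9.png

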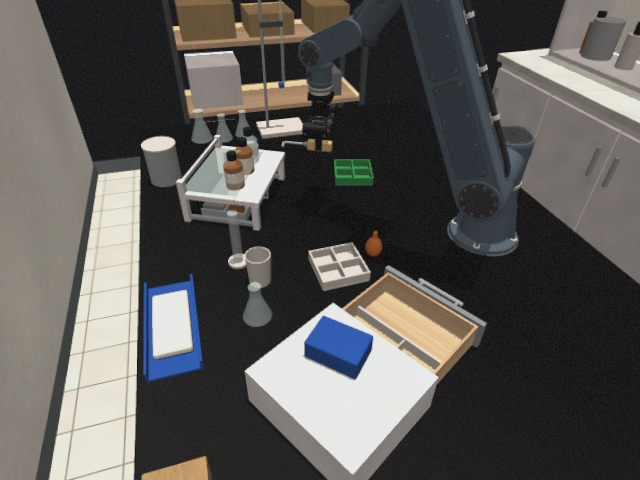

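>>> move_arm(
  rows=[0, 0, -30, 0, 0, 0, 1, 0, 0, -35, 0, 0, 0, 1, 0, 0, -35, 0, 0, 0, 1, 0, 0, -30, 0, 0, 0, 1, 0, 0, -25, 0, 0, 0, 1, 0, 0, -15, 0, 0, 0, 1, 0, 0, -9, 0, 0, 0, 1, 0, 0, 0, 0, 0, 0, 1],
)

```text
time: 15.45
position: [0.4491, -0.3334, 0.0238]
tool_rot: [0.233, 0.973, 0.001, -0.001]
ft_force: [1.2, 0.4, -1.4]
grip_width: 0.0277
```

```bash
cat > hook.py <<'E'
from eye import *
import sys
# predicted rod overlay from TCP
def hookview(out,f=7,zo=.0085):
    t=[]
    for n in ['scene','side']:
        c=snap(n,'tmp.png');o=c['obs'];R=Ro.from_quat(o['tool_rot']).as_matrix();p=o['position']
        ry=R[:,1]; rx=np.cross(ry,[0,0,1]); 
        f3=lambda x,y:p+rx*x/1000+ry*y/1000+np.array([0,0,zo])
        im=c['color'][:,:,::-1];big=cv2.resize(im,None,fx=f,fy=f,interpolation=cv2.INTER_CUBIC)
        big=np.clip(big.astype(float)*1.5,0,255).astype(np.uint8)
        q=proj(c,np.array([f3(40,0),f3(118,0),f3(118,32)]))*f+(f-1)/2
        cv2.polylines(big,[np.round(q).astype(int).reshape(-1,1,2)],False,(0,255,0),1)
        m=q[1].astype(int);x0=max(0,m[0]-200);y0=max(0,m[1]-250)
        t.append(big[y0:y0+500,x0:x0+400])
    cv2.imwrite('pics/'+out,np.hstack(t));print(p,o['ft_force'],rx)
hookview(sys.argv[1])
E
python3 hook.py hk1.png
```

```text
[ 0.44957196 -0.33409589  0.02469012] [ 1.20223574 -0.39689523 -0.24205436] [ 0.89160558 -0.45281277  0.        ]
```

View pics/hk1.png

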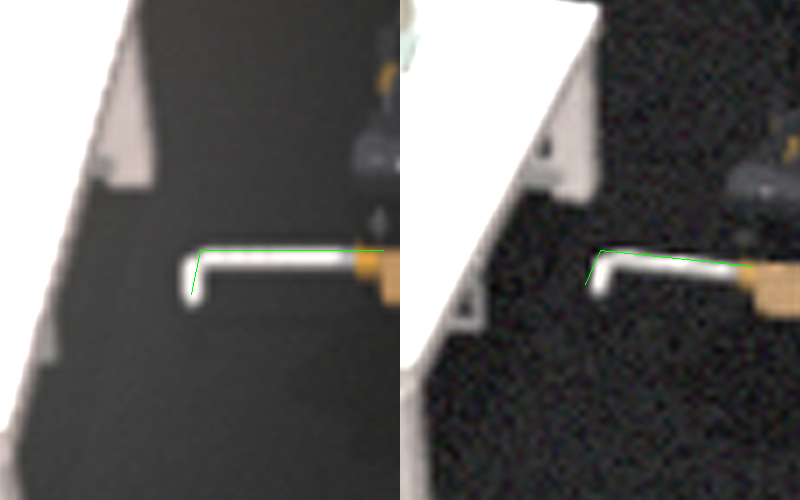

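>>> move_arm(
  rows=[10, -6, 0, 0, 0, 0, 1, 10, -6, 0, 0, 0, 0, 1, 10, -6, 0, 0, 0, 0, 1, 10, -6, 0, 0, 0, 0, 1, 10, -6, 0, 0, 0, 0, 1, 10, -5, 0, 0, 0, 0, 1, 0, 0, 0, 0, 0, 0, 1],
)

```text
time: 16.25
position: [0.5115, -0.3715, 0.0259]
tool_rot: [0.233, 0.972, -0.001, 0.002]
ft_force: [-0.5, 0.5, -1.1]
grip_width: 0.0278
```

```bash
python3 hook.py hk2.png
```

```text
[ 0.51022592 -0.37052142  0.02540381] [-0.7443177  -0.08615867 -1.44324727] [ 0.89130753 -0.45339876  0.        ]
```

View pics/hk2.png

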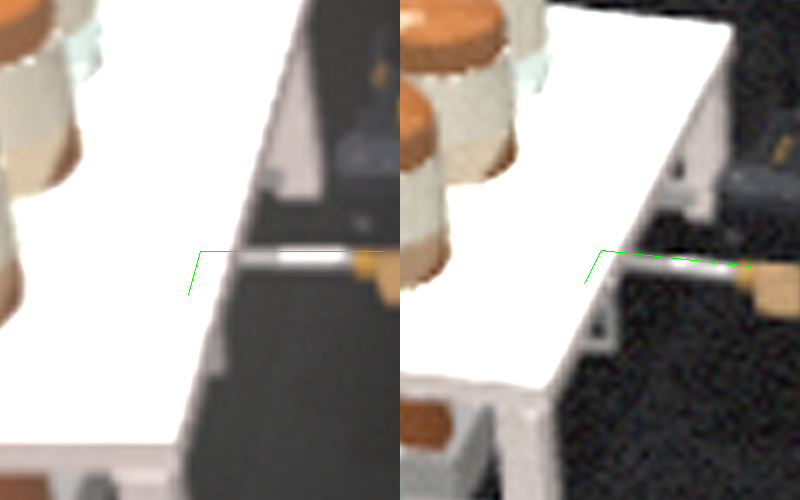

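>>> move_arm(
  rows=[3, -1.4, 0, 0, 0, 0, 1, 2.3, 4.5, 0, 0, 0, 0, 1, 2.3, 4.5, 0, 0, 0, 0, 1, 2.3, 4.5, 0, 0, 0, 0, 1, 2.3, 4.5, 0, 0, 0, 0, 1, 2.3, 4.5, 0, 0, 0, 0, 1, 2.3, 4.5, 0, 0, 0, 0, 1, 0, 0, 0, 0, 0, 0, 1],
)

```text
time: 17.15
position: [0.5265, -0.3435, 0.0245]
tool_rot: [0.233, 0.973, 0.0, -0.0]
ft_force: [0.0, -0.6, -0.6]
grip_width: 0.0276
```

```bash
python3 hook.py hk3.png
```

```text
[ 0.52639433 -0.34396143  0.02454663] [ 0.01014495  0.25435967 -1.52903553] [ 0.89148552 -0.45304919  0.        ]
```

View pics/hk3.png

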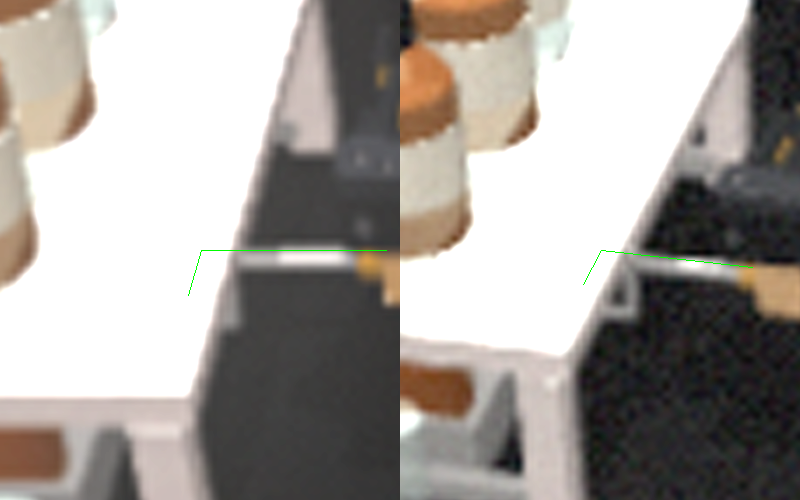

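>>> move_arm(
  rows=[1.4, 2.7, 0, 0, 0, 0, 1, 1.4, 2.7, 0, 0, 0, 0, 1, 0, 0, 0, 0, 0, 0, 1, -5, 2.5, 0, 0, 0, 0, 1, -5, 2.5, 0, 0, 0, 0, 1, -5, 2.5, 0, 0, 0, 0, 1, -5, 2.5, 0, 0, 0, 0, 1, -5, 2.5, 0, 0, 0, 0, 1, -5, 2.5, 0, 0, 0, 0, 1, -5, 2.5, 0, 0, 0, 0, 1],
)

```text
time: 18.25
position: [0.4938, -0.3214, 0.0247]
tool_rot: [0.233, 0.972, -0.0, 0.0]
ft_force: [2.9, 0.2, -1.7]
grip_width: 0.0275
```

```bash
python3 hook.py hk4.png
```

```text
[ 0.49228518 -0.32033543  0.02445502] [-0.79650889  0.79279911 -1.43631846] [ 0.89114464 -0.45371896  0.        ]
```

View pics/hk4.png

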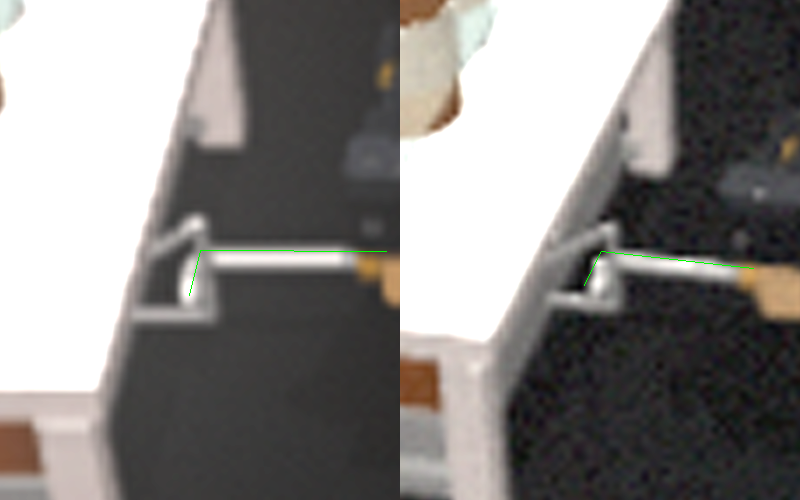

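>>> move_arm(
  rows=[-10.7, 5.4, 0, 0, 0, 0, 1, -10.7, 5.4, 0, 0, 0, 0, 1, -10.7, 5.4, 0, 0, 0, 0, 1, -10.7, 5.4, 0, 0, 0, 0, 1, -10.7, 5.4, 0, 0, 0, 0, 1, -10.7, 5.4, 0, 0, 0, 0, 1, -10.7, 5.4, 0, 0, 0, 0, 1, -10.7, 5.4, 0, 0, 0, 0, 1, -8, 4, 0, 0, 0, 0, 1, -8, 4, 0, 0, 0, 0, 1],
)

```text
time: 19.35
position: [0.3925, -0.2708, 0.0247]
tool_rot: [0.233, 0.972, -0.0, 0.001]
ft_force: [2.8, -0.3, -1.6]
grip_width: 0.0277
```

>>> move_arm(
  rows=[-5, 2.5, 0, 0, 0, 0, 1, -5, 2.5, 0, 0, 0, 0, 1, -4, 2, 0, 0, 0, 0, 1, -4, 2, 0, 0, 0, 0, 1],
)

```text
time: 19.75
position: [0.3744, -0.2614, 0.0246]
tool_rot: [0.233, 0.972, -0.0, 0.0]
ft_force: [2.6, -0.5, -0.9]
grip_width: 0.0277
```

```bash
python3 hook.py hk5.png; cp pics/tmp.png pics/d10.png; python3 -c "
from h import *
snap('scene','s10.png')"
```

```text
[ 0.37326528 -0.26040619  0.0244754 ] [ 0.94720264  0.61304237 -1.94640386] [ 0.89117401 -0.45366116  0.        ]
```

View pics/s10.png

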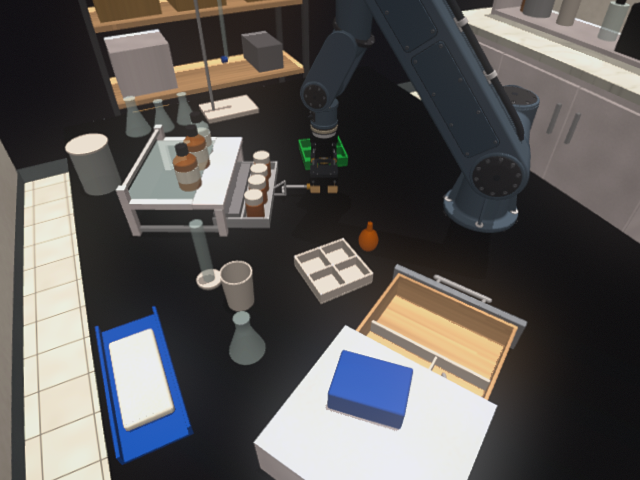

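>>> move_arm(
  rows=[-4, 2, 0, 0, 0, 0, 1, -4, 2, 0, 0, 0, 0, 1, -4, 2, 0, 0, 0, 0, 1, -3, 1.5, 0, 0, 0, 0, 1],
)

```text
time: 20.3
position: [0.3651, -0.2593, 0.0252]
tool_rot: [0.233, 0.972, -0.005, 0.007]
ft_force: [19.4, -1.9, -4.5]
grip_width: 0.0278
```

>>> move_arm(
  rows=[7, -3.5, 0, 0, 0, 0, 1, 8, -4, 0, 0, 0, 0, 1, 0, 0, 0, 0, 0, 0, 1],
)

```text
time: 20.6
position: [0.3749, -0.2617, 0.0245]
tool_rot: [0.233, 0.972, -0.0, 0.0]
ft_force: [-0.4, -0.9, -1.8]
grip_width: 0.0278
```

```bash
python3 hook.py hk6.png
```

```text
[ 0.37417306 -0.26100449  0.02440452] [ 0.10190941 -0.33443663 -1.16771478] [ 0.89130052 -0.45341292  0.        ]
```

View pics/hk6.png

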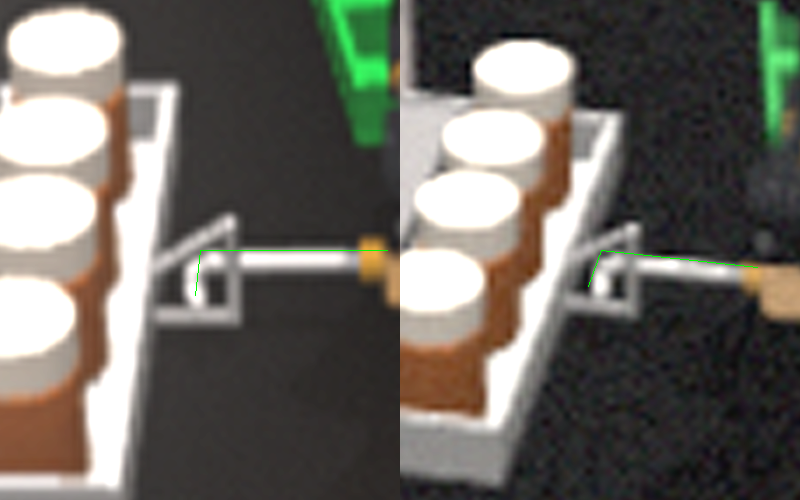

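>>> move_arm(
  rows=[-2.3, -4.5, 0, 0, 0, 0, 1, -3.6, -7, 0, 0, 0, 0, 1, -4, -8, 0, 0, 0, 0, 1, -4, -8, 0, 0, 0, 0, 1, -4, -8, 0, 0, 0, 0, 1, -2, -4, 0, 0, 0, 0, 1, 0, 0, 20, 0, 0, 0, 1, 0, 0, 35, 0, 0, 0, 1, 0, 0, 35, 0, 0, 0, 1, 0, 0, 0, 0, 0, 0, 1],
)

```text
time: 21.7
position: [0.3561, -0.3032, 0.1181]
tool_rot: [0.233, 0.972, -0.003, 0.003]
ft_force: [0.5, -1.3, -1.8]
grip_width: 0.0277
```

>>> move_arm(
  rows=[9, 22.5, 0, 0, 0, 0, 1, 9, 22.5, 0, 0, 0, 0, 1, 9, 22.5, 0, 0, 0, 0, 1, 9, 22.5, 0, 0, 0, 0, 1, 9, 22.5, 0, 0, 0, 0, 1, 9, 22.5, 0, 0, 0, 0, 1, 0, 0, -30, 0, 0, 0, 1, 0, 0, -30, 0, 0, 0, 1, 0, 0, -25, 0, 0, 0, 1, 0, 0, -10, 0, 0, 0, 1, 0, 0, -6, 0, 0, 0, 1, 0, 0, 0, 0, 0, 0, 1],
)

```text
time: 22.9
position: [0.4083, -0.1658, 0.0131]
tool_rot: [0.233, 0.972, 0.0, -0.001]
ft_force: [0.3, 0.2, -1.7]
grip_width: 0.0275
```

```bash
python3 -c "
from h import *
c=snap('scene','s11.png');print(c['obs']['position'],c['obs']['ft_force'],c['obs']['grip_width'])"
```

```text
[ 0.40827617 -0.16580543  0.01311441] [ 0.30250905  0.20551518 -1.69999819] 0.027467356147647247
```

View pics/s11.png

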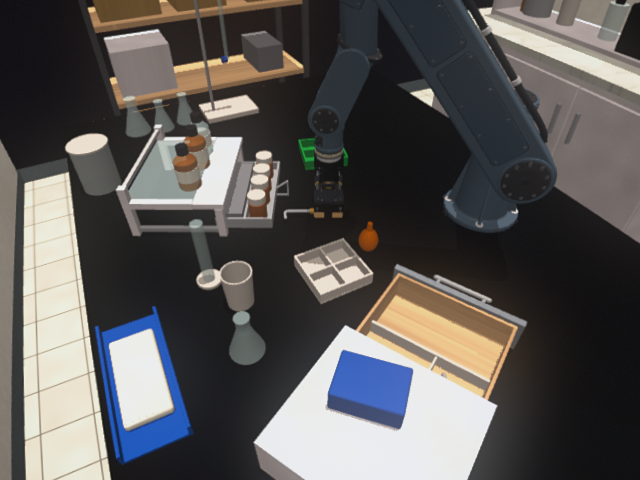

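>>> move_arm(
  rows=[0, 0, -2.5, 0, 0, 0, 1, 0, 0, -2.5, 0, 0, 0, 1, 0, 0, -1, 0, 0, 0, 1, 0, 0, 0, 0, 0, 0, 1],
)

```text
time: 23.35
position: [0.4088, -0.1661, 0.0078]
tool_rot: [0.233, 0.972, -0.0, 0.0]
ft_force: [-0.2, 0.1, -0.5]
grip_width: 0.0281
```

>>> move_arm(
  rows=[0, 0, -1, 0, 0, 0, 1, 0, 0, 0, 0, 0, 0, 0.5, 0, 0, 0, 0, 0, 0, 0.5, 0, 0, 0, 0, 0, 0, 0.5, 0, 0, 15, 0, 0, 0, 0.5, 0, 0, 40, 0, 0, 0, 0.5, 0, 0, 45, 0, 0, 0, 0.3, 0, 0, 45, 0, 0, 0, 0, 0, 0, 45, 0, 0, 0, 0, 0, 0, 20, 0, 0, 0, 0],
)

```text
time: 24.35
position: [0.4098, -0.1667, 0.2203]
tool_rot: [0.233, 0.972, -0.001, 0.003]
ft_force: [-0.3, 0.2, -1.0]
grip_width: 0.0681
```

```bash
cat > jars.py <<'E'
from h import *
import sys
np.set_printoptions(precision=4,suppress=True)
def jars(n,f=None):
    c=snap(n,f or 'tmp.png');P=cloud(c);C=c['color'].astype(int)
    k=(P[...,2]>.072)&(P[...,2]<.098)&(C.min(-1)>110)&(c['z_map']>0)
    # rays onto z=.087 for white cap pixels
    n_,l,st,ce=cv2.connectedComponentsWithStats(k.astype(np.uint8))
    for i in range(1,n_):
        if st[i,4]>60:
            X=P[l==i]; 
            if X[:,0].max()-X[:,0].min()<.1 : print(n,st[i].tolist(),'mean',X.mean(0),'circ',cv2.minEnclosingCircle((X[:,:2]*1000).astype(np.float32)))
    for d in robot.spot_point(n,'jar1')[:6]: print(n,'spot',d['at'],round(d['conf'],2),atz(c,d['at'],.011))
    print(c['obs']['position'])
for n in sys.argv[1].split(','): jars(n,sys.argv[2]+n+'.png')
E
python3 jars.py scene,side,wrist j1_
```

```text
scene [256, 151, 16, 10, 119] mean [ 0.4985 -0.4133  0.0836] circ ((495.4431457519531, -414.1553955078125), 26.10902214050293)
scene [251, 164, 19, 22, 292] mean [ 0.5434 -0.3243  0.0831] circ ((543.3084716796875, -327.0873107910156), 54.50455093383789)
scene [247, 190, 18, 11, 162] mean [ 0.5893 -0.2364  0.0836] circ ((587.180419921875, -236.98199462890625), 25.892786026000977)
scene [219, 261, 33, 25, 195] mean [0.7308 0.0174 0.0922] circ ((729.2982788085938, 17.089126586914062), 35.90232849121094)
scene [255, 445, 47, 35, 245] mean [0.8016 0.4174 0.0856] circ ((800.7528076171875, 418.524658203125), 43.90163040161133)
scene spot [259.1, 214.4] 0.69 [ 0.5838 -0.2426  0.011 ]
scene spot [262.2, 175.0] 0.62 [ 0.5056 -0.421   0.011 ]
scene spot [370.7, 396.0] 0.49 [0.5916 0.357  0.011 ]
scene spot [263.7, 190.0] 0.48 [ 0.5304 -0.3446  0.011 ]
[ 0.4098 -0.1667  0.2203]
side [612, 11, 28, 11, 118] mean [-2.3424 -1.8747  0.085 ] circ ((-2341.90673828125, -1879.359619140625), 134.46954345703125)
side [0, 46, 52, 106, 537] mean [ 1.5136 -1.3677  0.085 ] circ ((1511.4732666015625, -1477.76611328125), 638.0519409179688)
side [244, 247, 26, 18, 194] mean [0.7253 0.0105 0.0879] circ ((725.0628051757812, 19.27838706970215), 37.04866409301758)
side spot [292.2, 205.3] 0.78 [ 0.5501 -0.2993  0.011 ]
side spot [286.0, 216.5] 0.77 [ 0.5859 -0.2414  0.011 ]
side spot [297.6, 199.0] 0.61 [ 0.5224 -0.3318  0.011 ]
[ 0.4102 -0.1669  0.2195]
wrist spot [270.7, 364.1] 0.97 [ 0.5503 -0.302   0.011 ]
wrist spot [221.9, 365.0] 0.62 [ 0.5242 -0.3572  0.011 ]
wrist spot [327.4, 365.2] 0.51 [ 0.5836 -0.2398  0.011 ]
[ 0.4082 -0.1655  0.2163]
```

View pics/j1_scene.png

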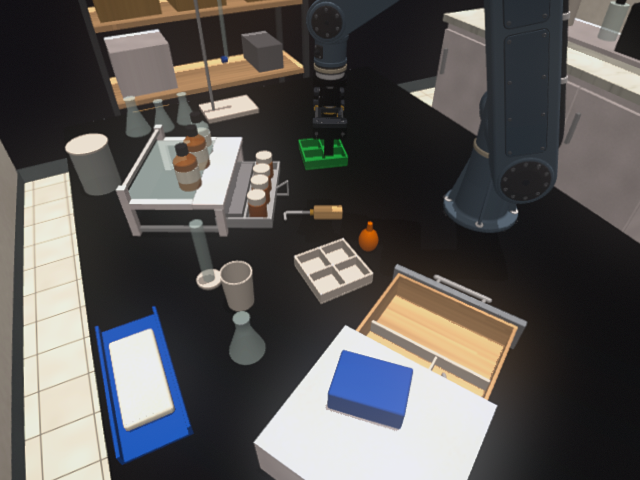

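View pics/j1_wrist.png

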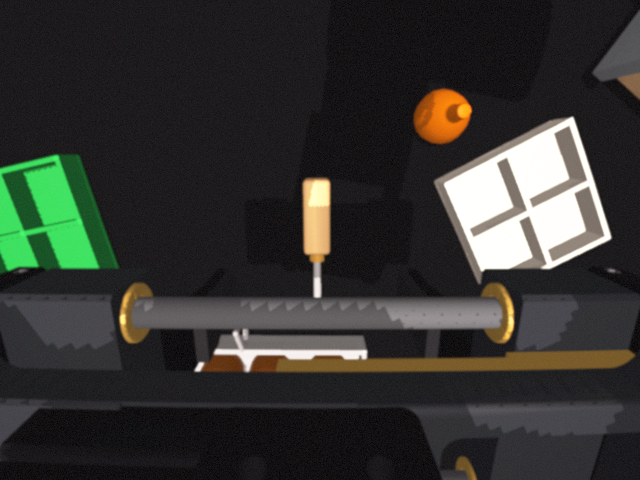

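```bash
python3 - <<'E'
from h import *
np.set_printoptions(precision=4,suppress=True)
c=snap('wrist','tmp.png')
for p in [(573,118),(435,182),(610,238),(527,210)]: print(p,atz(c,p,.034),depth(c,p))
P=cloud(c);m=(P[...,2]>.027)&(P[...,2]<.045)&(c['z_map']>0);m[:,:420]=0;m[270:]=0
X=P[m]; print(len(X),cv2.minAreaRect((X[:,:2]*1000).astype(np.float32)))
for d in robot.spot_point('wrist','rack'): print(d,atz(c,d['at'],0))
for n in ['scene','side']:
    c=snap(n,'tmp.png')
    im=c['color'][:,:,::-1];f=6;big=cv2.resize(im,None,fx=f,fy=f,interpolation=cv2.INTER_CUBIC)
    a=np.radians(1.2);R=np.array([[np.cos(a),-np.sin(a)],[np.sin(a),np.cos(a)]])
    for z in (0,.034):
        q=np.array([[1,1],[1,-1],[-1,-1],[-1,1],[1,1]])*.0695@R.T+[.4995,.037]
        p=proj(c,np.c_[q,np.full(5,z)])*f+2.5; cv2.polylines(big,[np.round(p).astype(int).reshape(-1,1,2)],False,(0,255,0) if z else (255,0,255),1)
    mm=p.mean(0).astype(int); cv2.imwrite('pics/rk_%s.png'%n,big[mm[1]-280:mm[1]+280,mm[0]-400:mm[0]+400][:, 80:720])
E
cd pics; python3 -c "
import cv2,numpy as np
cv2.imwrite('rk.png',cv2.resize(np.hstack([cv2.imread('rk_scene.png')[:,80:560],cv2.imread('rk_side.png')[:,80:560]]),(800,466)))"
```

```text
(573, 118) [0.4307 0.1047 0.034 ] [ 0.4391  0.1286 -0.0002]
(435, 182) [ 0.4271 -0.0417  0.034 ] [ 0.4344 -0.0332  0.0029]
(610, 238) [0.5677 0.1067 0.034 ] [0.5688 0.1078 0.0324]
(527, 210) [0.497  0.0337 0.034 ] [0.4974 0.0341 0.0332]
6467 ((466.94171142578125, 67.3739013671875), (227.62429809570312, 214.52073669433594), 82.22003173828125)
{'at': [512.5, 207.7], 'conf': 0.91} [0.5018 0.0361 0.    ]
{'at': [43.0, 226.3], 'conf': 0.81} [ 0.276  -0.4549  0.    ]
```

View pics/rk.png

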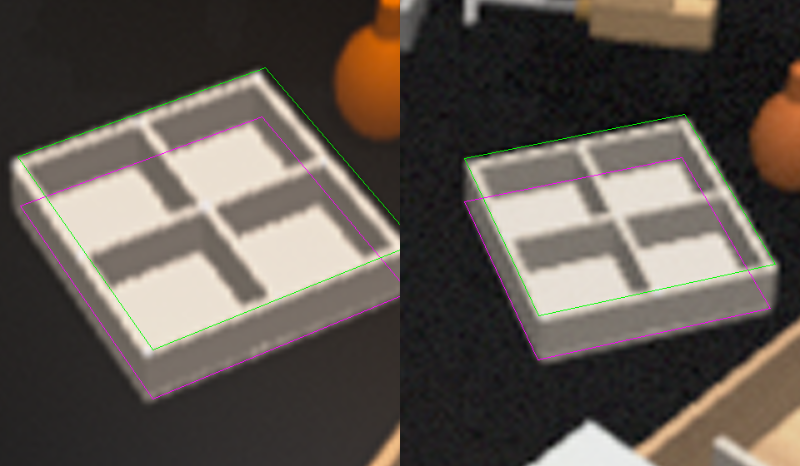

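>>> move_arm(
  rows=[16, -6.7, -1.5, 0, 0, -0.1428, 0, 16, -6.7, -1.5, 0, 0, -0.1428, 0, 16, -6.7, -1.5, 0, 0, -0.1428, 0, 16, -6.7, -1.5, 0, 0, -0.1428, 0, 16, -6.7, -1.5, 0, 0, -0.1428, 0, 16, -6.7, -1.5, 0, 0, -0.1428, 0, 16, -6.7, -1.5, 0, 0, -0.1428, 0, 16, -6.7, -1.5, 0, 0, -0.1428, 0, 16, -6.7, -1.5, 0, 0, -0.1428, 0, 16, -6.7, -1.5, 0, 0, -0.1428, 0, 17, -6.7, -1.5, 0, 0, -0.143, 0, 0, 0, 0, 0, 0, 0, 0],
)

```text
time: 26.05
position: [0.5871, -0.2404, 0.1987]
tool_rot: [0.853, 0.522, 0.0, 0.0]
ft_force: [-0.5, 1.3, 0.4]
grip_width: 0.087
```

```bash
python3 jars.py wrist j2_; python3 -c "
from h import *
o=robot.get_obs();R=Ro.from_quat(o['tool_rot']).as_matrix();print(np.degrees(np.arctan2(R[1,1],R[0,1])),o['q'],R[:,2])"
```

```text
wrist [286, 207, 59, 57, 2522] mean [ 0.5861 -0.2402  0.0864] circ ((585.9619140625, -240.68544006347656), 24.354867935180664)
wrist [294, 287, 40, 10, 281] mean [ 0.5618 -0.2855  0.086 ] circ ((560.190185546875, -288.4178466796875), 17.106605529785156)
wrist [294, 329, 40, 9, 251] mean [ 0.5442 -0.3196  0.0864] circ ((545.751953125, -316.67498779296875), 17.48815155029297)
wrist [293, 347, 44, 12, 411] mean [ 0.535  -0.3395  0.0862] circ ((533.1410522460938, -343.3418884277344), 19.909116744995117)
wrist spot [313.5, 329.5] 0.97 [ 0.5255 -0.3551  0.011 ]
wrist spot [312.8, 284.3] 0.9 [ 0.5501 -0.3053  0.011 ]
[ 0.5871 -0.2404  0.1987]
-26.836784268961665 [-5.64704966e-01  5.63840576e-01  1.43670354e+00 -1.40707032e-04
  1.14405192e+00 -9.62560457e-02] [-0.00260564  0.0014991  -0.99999548]
```

View pics/j2_wrist.png

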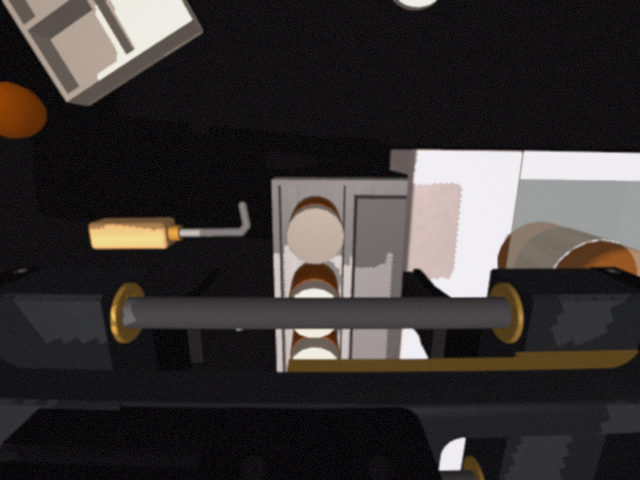

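>>> move_arm(
  rows=[0, 0, -35, 0, 0, 0, 0, 0, 0, -35, 0, 0, 0, 0, 0, 0, -30, 0, 0, 0, 0, 0, 0, -25, 0, 0, 0, 0, 0, 0, -15, 0, 0, 0, 0, 0, 0, -9, 0, 0, 0, 0, 0, 0, 0, 0, 0, 0, 1, 0, 0, 0, 0, 0, 0, 1, 0, 0, 0, 0, 0, 0, 1, 0, 0, 0, 0, 0, 0, 1, 0, 0, 0, 0, 0, 0, 1],
  grip_force=20,
)

```text
time: 27.25
position: [0.586, -0.2398, 0.0519]
tool_rot: [0.853, 0.523, 0.0, 0.001]
ft_force: [-0.0, -0.4, -0.5]
grip_width: 0.0547
```

>>> move_arm(
  rows=[0, 0, 0, 0, 0, 0, 1, 0, 0, 0, 0, 0, 0, 1, 0, 0, 15, 0, 0, 0, 1, 0, 0, 30, 0, 0, 0, 1, 0, 0, 35, 0, 0, 0, 1, 0, 0, 30, 0, 0, 0, 1, -6, 34, 0, 0, 0, -0.033, 1, -6, 34, 0, 0, 0, -0.033, 1, -6, 35, 0, 0, 0, -0.033, 1, -6, 35, 0, 0, 0, -0.033, 1],
)

```text
time: 28.25
position: [0.561, -0.1003, 0.1618]
tool_rot: [0.886, 0.464, 0.0, 0.0]
ft_force: [-0.5, -0.5, -1.0]
grip_width: 0.0492
```

>>> move_arm(
  rows=[-6, 34, 0, 0, 0, -0.033, 1, -6, 34, 0, 0, 0, -0.033, 1, -6, 34, 0, 0, 0, -0.033, 1, -6, 35, 0, 0, 0, -0.033, 1, -7, 35, 0, 0, 0, -0.033, 1, 0, 0, 0, 0, 0, 0, 1, 0, 0, 0, 0, 0, 0, 1],
)

```text
time: 28.95
position: [0.5304, 0.0711, 0.1616]
tool_rot: [0.92, 0.392, 0.0, 0.0]
ft_force: [-0.0, -0.0, -1.4]
grip_width: 0.0492
```

```bash
python3 -c "
from h import *
c=snap('wrist','w12.png');c=snap('scene','s12.png');o=c['obs']
print(o['position'],o['ft_force'],o['grip_width'])"
```

```text
[0.53085278 0.07026293 0.16159747] [-0.13541819  0.49028017 -1.24059311] 0.04936420133713403
```

View pics/w12.png

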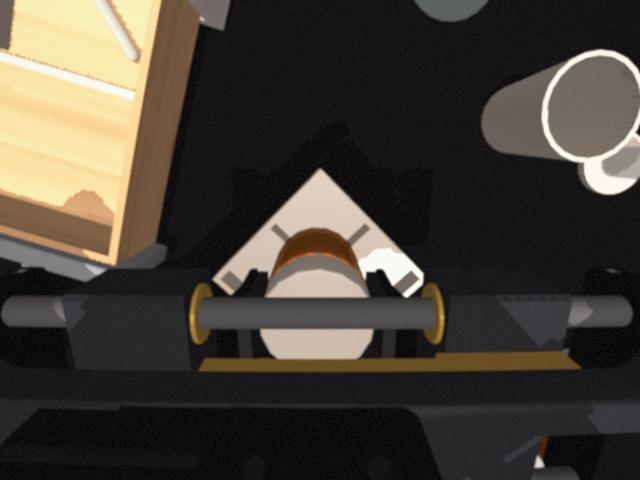

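View pics/s12.png

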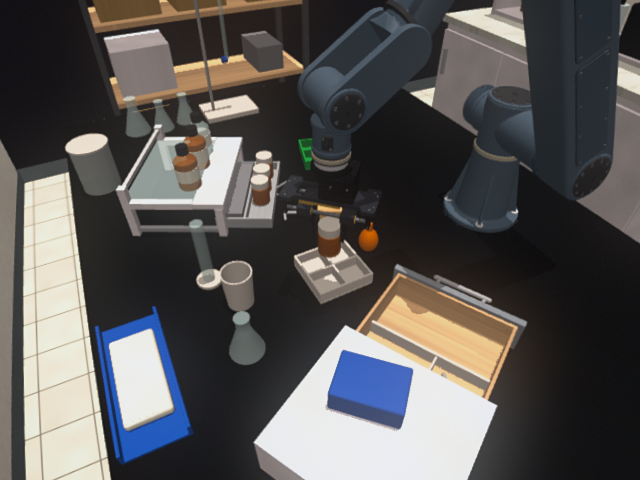

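```bash
python3 -c "
from h import *
c=snap('wrist','w12.png')
print(atz(c,(320,169),.034),atz(c,(214,278),.034), atz(c,(424,278),.034))"
```

```text
[0.57065046 0.10560596 0.034     ] [0.43408913 0.10254206 0.034     ] [ 0.57145958 -0.03030961  0.034     ]
```

>>> move_arm(
  rows=[0, 0, -30, 0, 0, 0, 1, 0, 0, -30, 0, 0, 0, 1, 0, 0, -25, 0, 0, 0, 1, 0, 0, -15, 0, 0, 0, 1, 0, 0, -10, 0, 0, 0, 1, 0, 0, 0, 0, 0, 0, 1],
)

```text
time: 29.7
position: [0.5301, 0.0695, 0.0499]
tool_rot: [0.921, 0.39, -0.001, -0.001]
ft_force: [-0.8, 0.4, -1.0]
grip_width: 0.0494
```

>>> move_arm(
  rows=[2, 0, 0, 0, 0, 0, 1, 0, 0, -2, 0, 0, 0, 1, 0, 0, -1.5, 0, 0, 0, 1, 0, 0, 0, 0, 0, 0, 1],
)

```text
time: 30.1
position: [0.5327, 0.0705, 0.048]
tool_rot: [0.921, 0.391, 0.0, 0.0]
ft_force: [-0.1, -0.0, -1.5]
grip_width: 0.0499
```

>>> move_arm(
  rows=[0, 0, -1.5, 0, 0, 0, 1, 0, 0, -1.5, 0, 0, 0, 1, 0, 0, 0, 0, 0, 0, 1],
)

```text
time: 30.4
position: [0.5328, 0.0706, 0.0466]
tool_rot: [0.92, 0.391, 0.001, 0.0]
ft_force: [-2.7, -0.3, 13.0]
grip_width: 0.0493
```

>>> move_arm(
  rows=[0, 0, 1, 0, 0, 0, 1, 0, 0, 0, 0, 0, 0, 0.25, 0, 0, 0, 0, 0, 0, 0.25, 0, 0, 20, 0, 0, 0, 0.25, 0, 0, 40, 0, 0, 0, 0.25, 0, 0, 45, 0, 0, 0, 0.2, 0, 0, 35, 0, 0, 0, 0.1, 3, -46, 0, 0, 0, 0.037, 0, 3, -46, 0, 0, 0, 0.037, 0, 3, -46, 0, 0, 0, 0.037, 0, 3, -46, 0, 0, 0, 0.037, 0, 3, -46, 0, 0, 0, 0.037, 0],
)

```text
time: 31.6
position: [0.5473, -0.1613, 0.1853]
tool_rot: [0.88, 0.475, -0.0, -0.0]
ft_force: [0.4, 0.8, 0.9]
grip_width: 0.0866
```

>>> move_arm(
  rows=[3, -47, 0, 0, 0, 0.037, 0, 3, -47, 0, 0, 0, 0.037, 0, 2, -47, 0, 0, 0, 0.037, 0, 0, 0, 0, 0, 0, 0, 0, 0, 0, 0, 0, 0, 0, 0],
)

```text
time: 32.1
position: [0.5549, -0.3015, 0.1847]
tool_rot: [0.854, 0.521, -0.0, -0.001]
ft_force: [0.0, 0.1, -0.5]
grip_width: 0.0873
```

```bash
python3 jars.py wrist,scene j3_; python3 -c "
from h import *
o=robot.get_obs();R=Ro.from_quat(o['tool_rot']).as_matrix();print(np.degrees(np.arctan2(R[1,1],R[0,1])),o['q'],R[:,2])"
```

```text
wrist [285, 212, 61, 59, 2757] mean [ 0.553  -0.3024  0.0864] circ ((552.6215209960938, -303.1378479003906), 24.3360652923584)
wrist [291, 282, 51, 15, 540] mean [ 0.5344 -0.3399  0.0863] circ ((532.5687255859375, -344.5313720703125), 20.932252883911133)
wrist [299, 329, 35, 6, 153] mean [ 0.5176 -0.373   0.0864] circ ((518.64208984375, -371.7336120605469), 14.49965763092041)
wrist spot [314.7, 333.9] 0.81 [ 0.4951 -0.4141  0.011 ]
wrist spot [317.5, 223.1] 0.73 [ 0.5548 -0.3045  0.011 ]
wrist spot [315.6, 276.7] 0.67 [ 0.5268 -0.3547  0.011 ]
[ 0.5549 -0.3015  0.1847]
scene [256, 151, 16, 10, 116] mean [ 0.4984 -0.4136  0.0838] circ ((498.9063720703125, -416.9315185546875), 25.691741943359375)
scene [253, 164, 17, 9, 128] mean [ 0.5298 -0.3516  0.0835] circ ((529.6346435546875, -353.1470642089844), 26.93644142150879)
scene [251, 174, 17, 11, 147] mean [ 0.5546 -0.3022  0.0831] circ ((554.6268310546875, -310.46343994140625), 34.55671310424805)
scene [317, 256, 22, 17, 292] mean [0.5349 0.0727 0.0803] circ ((532.8963623046875, 71.02587890625), 25.198514938354492)
scene [219, 261, 33, 25, 193] mean [0.7306 0.0177 0.0923] circ ((730.1375732421875, 17.40656089782715), 35.79227066040039)
scene [255, 445, 48, 35, 251] mean [0.8012 0.4179 0.0858] circ ((800.359130859375, 419.2916259765625), 45.0345458984375)
scene spot [325.3, 286.2] 0.89 [0.5416 0.0753 0.011 ]
scene spot [260.2, 197.3] 0.79 [ 0.5527 -0.3154  0.011 ]
scene spot [262.4, 188.6] 0.76 [ 0.5312 -0.353   0.011 ]
scene spot [264.1, 173.3] 0.52 [ 0.4968 -0.4271  0.011 ]
[ 0.555  -0.2992  0.1849]
-26.96177877858003 [-6.70537924e-01  5.77187682e-01  1.45373530e+00  2.56925503e-04
  1.11209131e+00 -2.00079697e-01] [-9.70675023e-04  1.06389829e-03 -9.99998963e-01]
```

View pics/j3_wrist.png

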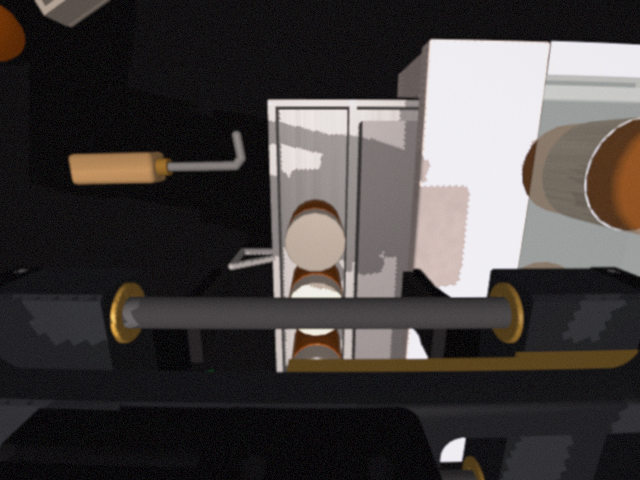

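View pics/j3_scene.png

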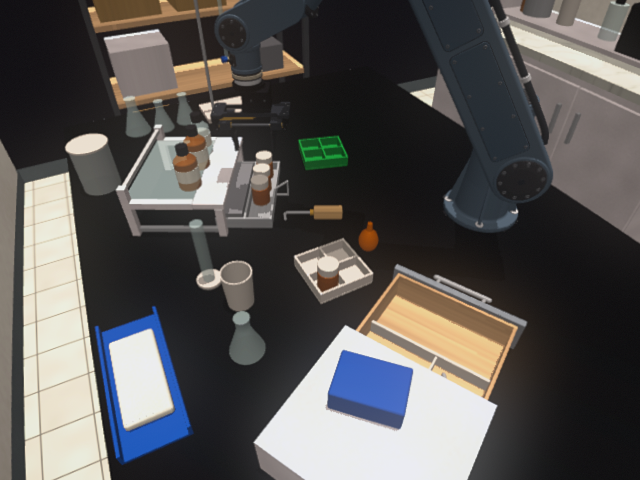

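>>> move_arm(
  rows=[-1, -2, -35, 0, 0, 0, 0, 0, 0, -35, 0, 0, 0, 0, 0, 0, -30, 0, 0, 0, 0, 0, 0, -20, 0, 0, 0, 0, 0, 0, -13, 0, 0, 0, 0, 0, 0, 0, 0, 0, 0, 0, 0, 0, 0, 0, 0, 0, 1, 0, 0, 0, 0, 0, 0, 1, 0, 0, 0, 0, 0, 0, 1, 0, 0, 0, 0, 0, 0, 1, 0, 0, 0, 0, 0, 0, 1, 0, 0, 0, 0, 0, 0, 1],
)

```text
time: 33.5
position: [0.5542, -0.3024, 0.0529]
tool_rot: [0.853, 0.522, -0.0, -0.0]
ft_force: [-0.8, 0.1, 3.0]
grip_width: 0.0492
```

>>> move_arm(
  rows=[0, 0, 15, 0, 0, 0, 1, 0, 0, 30, 0, 0, 0, 1, 0, 0, 35, 0, 0, 0, 1, 0, 0, 30, 0, 0, 0, 1, -2.5, 38, 0, 0, 0, -0.0375, 1, -2.5, 38, 0, 0, 0, -0.0375, 1, -2.5, 38, 0, 0, 0, -0.0375, 1, -2.5, 38, 0, 0, 0, -0.0375, 1, -2.5, 38, 0, 0, 0, -0.0375, 1, -2.5, 38, 0, 0, 0, -0.0375, 1, -2.5, 38, 0, 0, 0, -0.0375, 1, -2.5, 38, 0, 0, 0, -0.0375, 1],
)

```text
time: 34.7
position: [0.5343, 0.003, 0.1633]
tool_rot: [0.922, 0.388, 0.0, 0.0]
ft_force: [0.3, 0.3, -1.9]
grip_width: 0.049
```

>>> move_arm(
  rows=[0, 0, 0, 0, 0, 0, 1, 0, 0, 0, 0, 0, 0, 1],
)

```text
time: 34.9
position: [0.5346, 0.0023, 0.1632]
tool_rot: [0.921, 0.39, 0.0, 0.0]
ft_force: [1.3, -0.9, -1.7]
grip_width: 0.0493
```

```bash
python3 -c "
from h import *
c=snap('wrist','w13.png');o=c['obs']
print(o['position'],o['ft_force'],o['grip_width'])"
```

```text
[0.53457846 0.00226601 0.16318261] [ 1.3215138  -0.89856672 -1.7118692 ] 0.04933754652059304
```

View pics/w13.png

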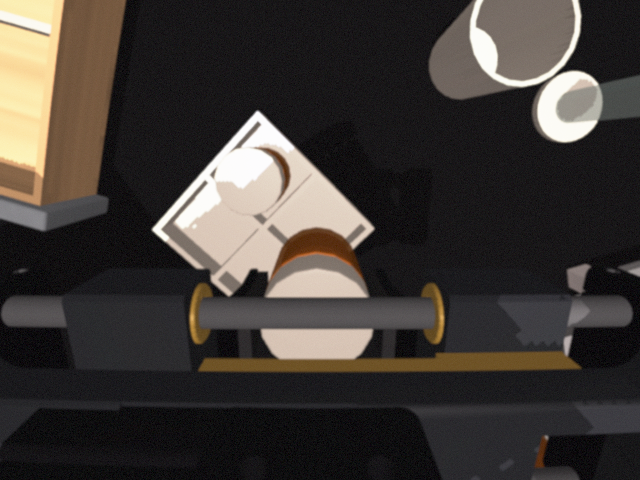

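>>> move_arm(
  rows=[0, 0, -30, 0, 0, 0, 1, 0, 0, -30, 0, 0, 0, 1, 0, 0, -25, 0, 0, 0, 1, 0, 0, -15, 0, 0, 0, 1, 0, 0, -11, 0, 0, 0, 1, 0, 0, -3, 0, 0, 0, 1, 0, 0, 0, 0, 0, 0, 1, 0, 0, 0, 0, 0, 0, 1],
)

```text
time: 35.75
position: [0.5354, 0.0009, 0.0493]
tool_rot: [0.921, 0.388, 0.001, 0.001]
ft_force: [-1.0, -0.0, -2.5]
grip_width: 0.0492
```

>>> move_arm(
  rows=[0, 0, -1, 0, 0, 0, 1, 0, 0, -1, 0, 0, 0, 1, 0, 0, 0, 0, 0, 0, 1],
)

```text
time: 36.05
position: [0.5354, 0.0013, 0.0479]
tool_rot: [0.921, 0.389, 0.001, 0.001]
ft_force: [-0.7, 0.2, 5.2]
grip_width: 0.0495
```

>>> move_arm(
  rows=[0, 0, 0.5, 0, 0, 0, 0.25, 0, 0, 0, 0, 0, 0, 0.25, 0, 0, 0, 0, 0, 0, 0.25, 0, 0, 20, 0, 0, 0, 0.25, 0, 0, 40, 0, 0, 0, 0.25, 0, 0, 40, 0, 0, 0, 0.2, 0, 0, 37, 0, 0, 0, 0.1, -1.3, -45, 0, 0, 0, 0.037, 0, -1.3, -45, 0, 0, 0, 0.037, 0, -1.3, -45, 0, 0, 0, 0.037, 0, -1.3, -45, 0, 0, 0, 0.037, 0, -1.3, -45, 0, 0, 0, 0.037, 0],
)

```text
time: 37.25
position: [0.5276, -0.2251, 0.184]
tool_rot: [0.881, 0.473, 0.0, -0.0]
ft_force: [0.9, 0.4, -0.8]
grip_width: 0.0867
```

>>> move_arm(
  rows=[-1.3, -45, 0, 0, 0, 0.037, 0, -1.3, -45, 0, 0, 0, 0.037, 0, -1.3, -45, 0, 0, 0, 0.037, 0, 0, 0, 0, 0, 0, 0, 0, 0, 0, 0, 0, 0, 0, 0],
)

```text
time: 37.75
position: [0.5235, -0.3593, 0.1834]
tool_rot: [0.855, 0.519, 0.0, -0.001]
ft_force: [0.4, 0.4, -0.4]
grip_width: 0.0873
```

```bash
python3 jars.py wrist,scene j4_
```

```text
wrist [287, 203, 62, 60, 2845] mean [ 0.5272 -0.3545  0.0864] circ ((526.9742431640625, -354.7711486816406), 24.281396865844727)
wrist [298, 287, 42, 10, 283] mean [ 0.5044 -0.4001  0.0861] circ ((503.26824951171875, -402.4072265625), 16.963769912719727)
wrist [296, 329, 46, 12, 382] mean [ 0.4873 -0.433   0.0864] circ ((488.9868469238281, -430.0644836425781), 19.0903263092041)
wrist spot [317.0, 217.6] 0.88 [ 0.5256 -0.3568  0.011 ]
wrist spot [317.1, 277.9] 0.83 [ 0.4962 -0.4139  0.011 ]
[ 0.5235 -0.3593  0.1834]
scene [256, 151, 16, 10, 115] mean [ 0.4982 -0.4136  0.0837] circ ((499.40234375, -416.6504211425781), 27.20208168029785)
scene [253, 164, 16, 9, 118] mean [ 0.5303 -0.352   0.0836] circ ((531.9507446289062, -352.8055419921875), 26.001230239868164)
scene [303, 238, 21, 15, 250] mean [0.5375 0.0035 0.0804] circ ((536.4688720703125, 2.3278684616088867), 24.775358200073242)
scene [317, 256, 22, 17, 288] mean [0.5347 0.0728 0.0802] circ ((535.239990234375, 70.67724609375), 25.241331100463867)
scene [219, 261, 33, 25, 194] mean [0.7307 0.0175 0.0922] circ ((729.3573608398438, 16.930696487426758), 35.87854766845703)
scene [255, 445, 47, 35, 242] mean [0.8015 0.4175 0.0855] circ ((800.835205078125, 418.637451171875), 43.8957405090332)
scene spot [262.2, 189.9] 0.95 [ 0.5342 -0.3471  0.011 ]
scene spot [315.0, 263.6] 0.66 [ 0.5303 -0.0015  0.011 ]
scene spot [325.9, 284.5] 0.62 [0.5379 0.0713 0.011 ]
scene spot [264.8, 175.8] 0.56 [ 0.5    -0.4132  0.011 ]
[ 0.5237 -0.3571  0.1835]
```

View pics/j4_wrist.png

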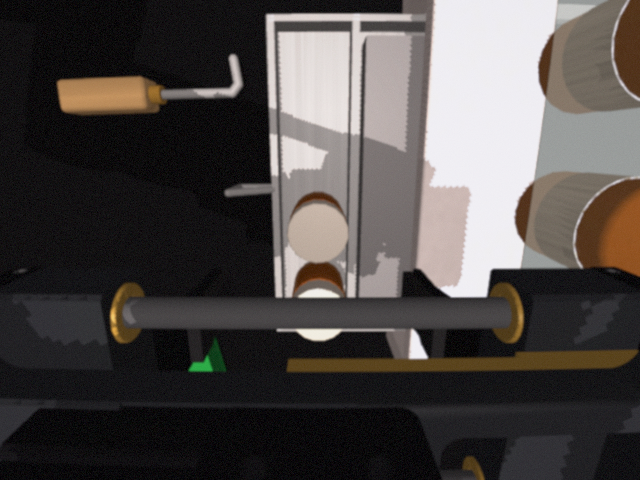

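>>> move_arm(
  rows=[3, 2.5, -35, 0, 0, 0, 0, 0, 0, -35, 0, 0, 0, 0, 0, 0, -30, 0, 0, 0, 0, 0, 0, -20, 0, 0, 0, 0, 0, 0, -12, 0, 0, 0, 0, 0, 0, 0, 0, 0, 0, 0, 0, 0, 0, 0, 0, 0, 1, 0, 0, 0, 0, 0, 0, 1, 0, 0, 0, 0, 0, 0, 1, 0, 0, 0, 0, 0, 0, 1, 0, 0, 0, 0, 0, 0, 1, 0, 0, 0, 0, 0, 0, 1],
)

```text
time: 39.15
position: [0.527, -0.356, 0.0524]
tool_rot: [0.854, 0.52, -0.0, -0.0]
ft_force: [0.1, 1.6, 2.6]
grip_width: 0.0494
```

>>> move_arm(
  rows=[0, 0, 20, 0, 0, 0, 1, 0, 0, 45, 0, 0, 0, 1, 0, 0, 45, 0, 0, 0, 1, -6, 42, 0, 0, 0, -0.03, 1, -6, 42, 0, 0, 0, -0.03, 1, -6, 42, 0, 0, 0, -0.03, 1, -6, 42, 0, 0, 0, -0.03, 1, -6, 42, 0, 0, 0, -0.03, 1, -6, 42, 0, 0, 0, -0.03, 1, -6, 43, 0, 0, 0, -0.03, 1, -6, 43, 0, 0, 0, -0.03, 1, -6, 43, 0, 0, 0, -0.03, 1],
)

```text
time: 40.35
position: [0.4724, 0.0266, 0.1619]
tool_rot: [0.917, 0.4, -0.0, -0.0]
ft_force: [0.8, 0.7, -2.6]
grip_width: 0.0496
```

>>> move_arm(
  rows=[-6, 42, 0, 0, 0, -0.03, 1, 0, 0, 0, 0, 0, 0, 1, 0, 0, 0, 0, 0, 0, 1],
)

```text
time: 40.65
position: [0.4668, 0.0678, 0.162]
tool_rot: [0.921, 0.388, -0.0, 0.0]
ft_force: [0.1, -0.6, -1.5]
grip_width: 0.0494
```

```bash
python3 -c "
from h import *
c=snap('wrist','w14.png');o=c['obs']
print(o['position'],o['ft_force'],o['grip_width'])"
```

```text
[0.46675013 0.067841   0.16195397] [ 0.14889449 -0.5709183  -1.46642105] 0.049364393608873736
```

View pics/w14.png

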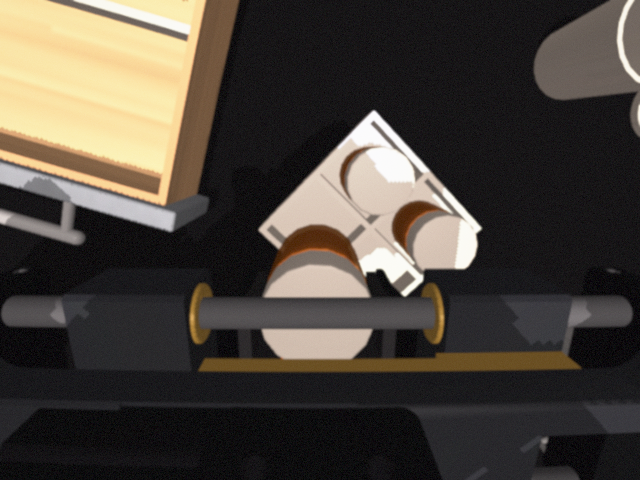

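>>> move_arm(
  rows=[0, 0, -30, 0, 0, 0, 1, 0, 0, -30, 0, 0, 0, 1, 0, 0, -25, 0, 0, 0, 1, 0, 0, -15, 0, 0, 0, 1, 0, 0, -10, 0, 0, 0, 1, 0, 0, -3, 0, 0, 0, 1, 0, 0, -1, 0, 0, 0, 1, 0, 0, 0, 0, 0, 0, 1],
)

```text
time: 41.5
position: [0.4678, 0.0666, 0.0485]
tool_rot: [0.922, 0.387, 0.001, 0.0]
ft_force: [0.7, -0.2, -1.5]
grip_width: 0.0494
```

>>> move_arm(
  rows=[0, 0, -1, 0, 0, 0, 1, 0, 0, -1, 0, 0, 0, 1, 0, 0, 0, 0, 0, 0, 1],
)

```text
time: 41.8
position: [0.4679, 0.0669, 0.0473]
tool_rot: [0.922, 0.387, 0.001, 0.001]
ft_force: [-0.7, -0.8, 6.6]
grip_width: 0.0494
```

>>> move_arm(
  rows=[0, 0, 0.5, 0, 0, 0, 0.25, 0, 0, 0, 0, 0, 0, 0.25, 0, 0, 0, 0, 0, 0, 0.25, 0, 0, 20, 0, 0, 0, 0.25, 0, 0, 40, 0, 0, 0, 0.25, 0, 0, 40, 0, 0, 0, 0.2, 0, 0, 37, 0, 0, 0, 0.1, 2.9, -48, 0, 0, 0, 0.03, 0, 2.9, -48, 0, 0, 0, 0.03, 0, 2.9, -48, 0, 0, 0, 0.03, 0, 2.9, -48, 0, 0, 0, 0.03, 0, 2.9, -48, 0, 0, 0, 0.03, 0],
)

```text
time: 43.0
position: [0.4813, -0.1747, 0.1835]
tool_rot: [0.89, 0.456, 0.0, -0.0]
ft_force: [0.9, 0.5, -1.1]
grip_width: 0.0871
```

>>> move_arm(
  rows=[2.9, -48, 0, 0, 0, 0.03, 0, 2.9, -48, 0, 0, 0, 0.03, 0, 2.9, -48, 0, 0, 0, 0.03, 0, 2.9, -48, 0, 0, 0, 0.03, 0, 2.9, -48, 0, 0, 0, 0.03, 0, 0, 0, 0, 0, 0, 0, 0, 0, 0, 0, 0, 0, 0, 0],
)

```text
time: 43.7
position: [0.4954, -0.4137, 0.1826]
tool_rot: [0.855, 0.519, 0.0, -0.001]
ft_force: [-0.2, 1.0, -0.1]
grip_width: 0.0873
```

```bash
python3 jars.py wrist,scene j5_
```

```text
wrist [292, 230, 61, 57, 2705] mean [ 0.4927 -0.429   0.0863] circ ((492.4089050292969, -429.8447265625), 24.476778030395508)
wrist spot [322.0, 235.9] 0.71 [ 0.4934 -0.43    0.011 ]
wrist spot [433.6, 121.2] 0.36 [ 0.6369 -0.3795  0.011 ]
wrist spot [564.9, 124.5] 0.24 [ 0.7491 -0.4391  0.011 ]
[ 0.4954 -0.4137  0.1826]
scene [255, 149, 16, 9, 106] mean [ 0.4955 -0.4265  0.0835] circ ((493.3074645996094, -428.61566162109375), 25.36863136291504)
scene [303, 238, 21, 15, 251] mean [0.5375 0.0035 0.0803] circ ((537.4818725585938, 3.0280535221099854), 24.431812286376953)
scene [342, 246, 21, 16, 262] mean [0.4713 0.0702 0.0804] circ ((469.6753845214844, 68.0122299194336), 25.48423957824707)
scene [317, 256, 22, 17, 285] mean [0.5348 0.073  0.0805] circ ((533.3268432617188, 71.39351654052734), 24.83315086364746)
scene [219, 261, 33, 25, 192] mean [0.7306 0.0171 0.0921] circ ((728.9112548828125, 16.55405044555664), 35.95249557495117)
scene [255, 445, 47, 35, 248] mean [0.8014 0.4177 0.0855] circ ((800.8848876953125, 418.699951171875), 44.01572036743164)
scene spot [326.0, 284.6] 0.77 [0.5379 0.0716 0.011 ]
scene spot [264.8, 173.6] 0.75 [ 0.4955 -0.4246  0.011 ]
scene spot [349.9, 275.9] 0.66 [0.4744 0.0727 0.011 ]
[ 0.4956 -0.4114  0.1829]
```

View pics/j5_wrist.png

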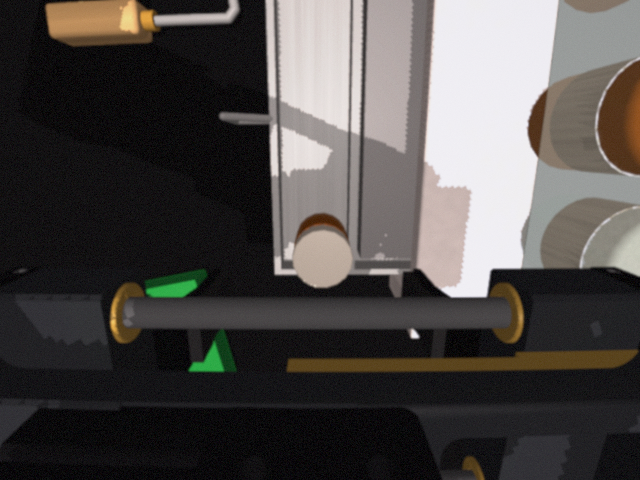

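View pics/j5_scene.png

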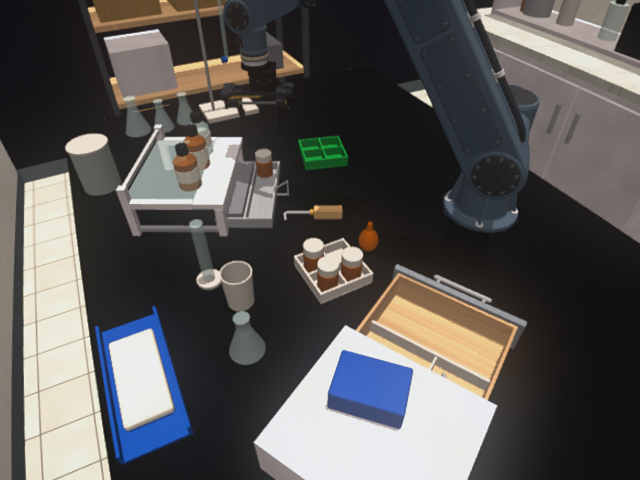

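>>> move_arm(
  rows=[-3, -17, -10, 0, 0, 0, 0, 0, 0, -35, 0, 0, 0, 0, 0, 0, -35, 0, 0, 0, 0, 0, 0, -30, 0, 0, 0, 0, 0, 0, -20, 0, 0, 0, 0, 0, 0, 0, 0, 0, 0, 0, 0, 0, 0, 0, 0, 0, 1, 0, 0, 0, 0, 0, 0, 1, 0, 0, 0, 0, 0, 0, 1, 0, 0, 0, 0, 0, 0, 1, 0, 0, 0, 0, 0, 0, 1, 0, 0, 0, 0, 0, 0, 1],
)

```text
time: 45.1
position: [0.4929, -0.43, 0.0542]
tool_rot: [0.854, 0.521, -0.0, 0.0]
ft_force: [-1.1, 1.2, 2.5]
grip_width: 0.0496
```

>>> move_arm(
  rows=[0, 0, 20, 0, 0, 0, 1, 0, 0, 45, 0, 0, 0, 1, 0, 0, 45, 0, 0, 0, 1, -2.5, 43, 0, 0, 0, -0.03, 1, -2.5, 43, 0, 0, 0, -0.03, 1, -2.5, 43, 0, 0, 0, -0.03, 1, -2.5, 43, 0, 0, 0, -0.03, 1, -2.5, 43, 0, 0, 0, -0.03, 1, -2.5, 43, 0, 0, 0, -0.03, 1, -2.5, 43, 0, 0, 0, -0.03, 1, -2.5, 43, 0, 0, 0, -0.03, 1, -2.5, 43, 0, 0, 0, -0.03, 1],
)

```text
time: 46.3
position: [0.4701, -0.0413, 0.1635]
tool_rot: [0.917, 0.4, 0.0, -0.0]
ft_force: [0.8, -0.2, -2.0]
grip_width: 0.0495
```

>>> move_arm(
  rows=[-2.5, 43, 0, 0, 0, -0.03, 1, 0, 0, 0, 0, 0, 0, 1, 0, 0, 0, 0, 0, 0, 1],
)

```text
time: 46.6
position: [0.4679, 0.0009, 0.1635]
tool_rot: [0.921, 0.388, -0.0, 0.0]
ft_force: [0.6, -0.7, -1.6]
grip_width: 0.0495
```

```bash
python3 -c "
from h import *
c=snap('wrist','w15.png');o=c['obs']
print(o['position'],o['ft_force'],o['grip_width'])"
```

```text
[0.46791908 0.00089601 0.16354555] [ 0.58052713 -0.68718149 -1.5691806 ] 0.04951847819953768
```

View pics/w15.png

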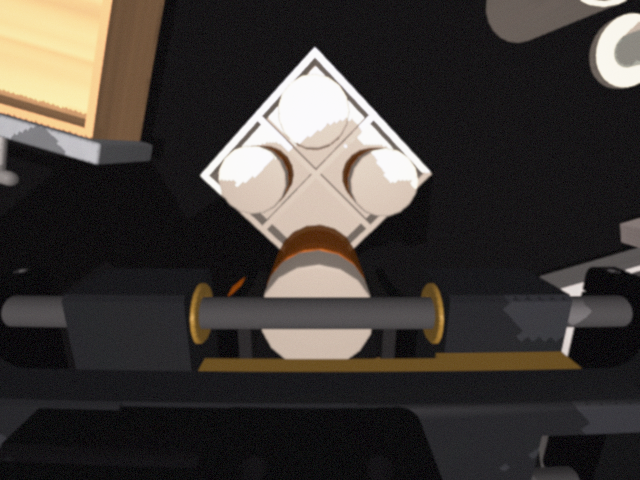

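>>> move_arm(
  rows=[0, 0, -30, 0, 0, 0, 1, 0, 0, -30, 0, 0, 0, 1, 0, 0, -25, 0, 0, 0, 1, 0, 0, -15, 0, 0, 0, 1, 0, 0, -10, 0, 0, 0, 1, 0, 0, -3, 0, 0, 0, 1, 0, 0, -1.5, 0, 0, 0, 1, 0, 0, 0, 0, 0, 0, 1],
)

```text
time: 47.45
position: [0.4688, -0.0005, 0.0496]
tool_rot: [0.922, 0.387, 0.001, 0.0]
ft_force: [-0.3, 0.5, -2.5]
grip_width: 0.0491
```

>>> move_arm(
  rows=[0, 0, -1, 0, 0, 0, 1, 0, 0, -1, 0, 0, 0, 1, 0, 0, 0, 0, 0, 0, 1],
)

```text
time: 47.75
position: [0.469, -0.0003, 0.0491]
tool_rot: [0.922, 0.387, 0.001, 0.001]
ft_force: [-1.1, -2.5, 11.9]
grip_width: 0.0492
```

>>> move_arm(
  rows=[0, 0, 1, 0, 0, 0, 0.27, 0, 0, 0, 0, 0, 0, 0.27, 0, 0, 0, 0, 0, 0, 0.27, 0, 0, 20, 0, 0, 0, 0.27, 0, 0, 40, 0, 0, 0, 0.27, 0, 0, 45, 0, 0, 0, 0.3, 0, 0, 45, 0, 0, 0, 0.4, -5, -13, 10, 0, 0, 0.1436, 0.5, -5, -13, 10, 0, 0, 0.1436, 0.5, -5, -13, 0, 0, 0, 0.1436, 0.5, -5, -13, 0, 0, 0, 0.1436, 0.5, -5, -13, 0, 0, 0, 0.1436, 0.5],
)

```text
time: 48.95
position: [0.4427, -0.0653, 0.218]
tool_rot: [0.725, 0.688, -0.0, -0.0]
ft_force: [0.0, 0.1, -0.7]
grip_width: 0.0433
```

>>> move_arm(
  rows=[-5, -13, 0, 0, 0, 0.1436, 0.5, -5, -13, 0, 0, 0, 0.1436, 0.5, -5, -13, 0, 0, 0, 0.1436, 0.5, -5, -13, 0, 0, 0, 0.1436, 0.5, -5, -13, 0, 0, 0, 0.1436, 0.5, -5, -13, 0, 0, 0, 0.1436, 0.5, -4, -12, 0, 0, 0, 0.1436, 0.5, 0, -11, 0, 0, 0, 0.1436, 0.5, 0, 0, 0, 0, 0, 0, 0.5, 0, 0, 0, 0, 0, 0, 0.5],
)

```text
time: 49.95
position: [0.4089, -0.1657, 0.2179]
tool_rot: [0.24, 0.971, 0.0, -0.0]
ft_force: [-0.3, 0.7, -0.3]
grip_width: 0.0434
```

```bash
python3 - <<'E'
from h import *
np.set_printoptions(precision=4,suppress=True)
c=snap('wrist','w16.png');o=c['obs'];R=Ro.from_quat(o['tool_rot']).as_matrix();print(o['position'],np.degrees(np.arctan2(R[1,1],R[0,1])),o['q'][5])
P=cloud(c);m=(P[...,2]>.022)&(P[...,2]<.038)&(c['z_map']>0)
n_,l,st,ce=cv2.connectedComponentsWithStats(m.astype(np.uint8))
for i in range(1,n_):
    if st[i,4]>300: X=P[l==i]; print(st[i],X.mean(0),cv2.minAreaRect((X[:,:2]*1000).astype(np.float32)))
snap('scene','s16.png')
E
```

```text
[ 0.4089 -0.1657  0.2179] 62.27605882814291 -1.7267133648274455
[595   6  45  70 710] [0.3929 0.1687 0.0297] ((387.0626525878906, 175.4353790283203), (16.0146427154541, 68.8542709350586), 42.105186462402344)
[413  87  45  55 568] [ 0.3703 -0.0244  0.0314] ((371.8462829589844, -16.501745223999023), (38.22591018676758, 50.88418960571289), 76.24656677246094)
[ 439  114  141  155 3490] [0.4623 0.0156 0.0311] ((486.9676513671875, 35.965606689453125), (111.13227081298828, 140.3653106689453), 1.3370262384414673)
[   0  157  110  138 3771] [ 0.2815 -0.4192  0.0304] ((283.6461486816406, -435.5932922363281), (103.88129425048828, 139.54327392578125), 74.25021362304688)
[ 302  178   28   83 1988] [ 0.4074 -0.1655  0.029 ] ((412.5232238769531, -168.15794372558594), (28.066495895385742, 89.53374481201172), 63.58123016357422)
[528 191  45  49 812] [0.5164 0.051  0.0308] ((519.3399047851562, 51.97425079345703), (34.9388542175293, 50.580570220947266), 52.61496353149414)
[ 263  341  105   18 1096] [ 0.5432 -0.2376  0.0321] ((547.9172973632812, -240.42605590820312), (119.94477081298828, 18.268001556396484), 60.880550384521484)
```

View pics/w16.png

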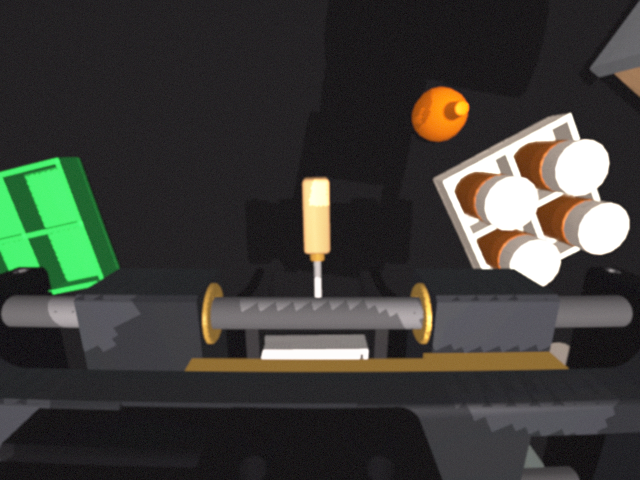

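View pics/s16.png

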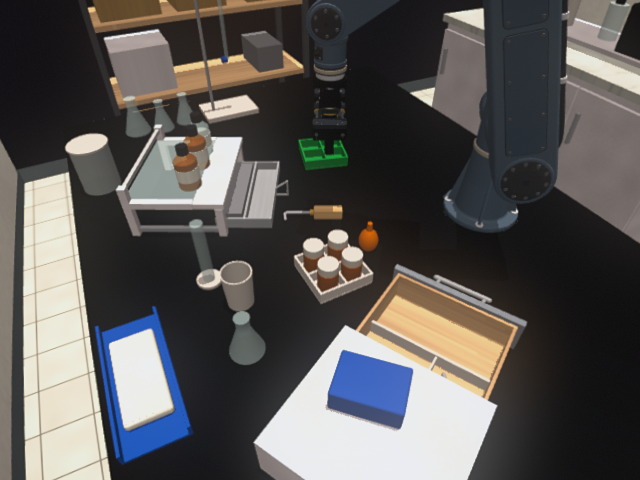

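>>> move_arm(
  rows=[0, 0, -35, 0, 0, 0.015, 0.5, 0, 0, -40, 0, 0, 0, 0.5, 0, 0, -40, 0, 0, 0, 0.5, 0, 0, -35, 0, 0, 0, 0.5, 0, 0, -25, 0, 0, 0, 0.5, 0, 0, -20, 0, 0, 0, 0.5, 0, 0, -14, 0, 0, 0, 0.5, 0, 0, 0, 0, 0, 0, 0.5, 0, 0, 0, 0, 0, 0, 1, 0, 0, 0, 0, 0, 0, 1, 0, 0, 0, 0, 0, 0, 1, 0, 0, 0, 0, 0, 0, 1],
  grip_force=35,
)

```text
time: 51.25
position: [0.4097, -0.1663, 0.0099]
tool_rot: [0.231, 0.973, -0.0, 0.001]
ft_force: [0.7, 0.4, 4.4]
grip_width: 0.0279
```

>>> move_arm(
  rows=[0, 0, 8, 0, 0, 0, 1, -8, 2, 9, 0, 0, 0, 1, -12, -4, 0, 0, 0, 0, 1, -15, -13, 0, 0, 0, 0, 1, -15, -15, 0, 0, 0, 0, 1, -16, -15, 0, 0, 0, 0, 1, -16, -14, 0, 0, 0, 0, 1, 0, 0, 0, 0, 0, 0, 1, 0, 0, 0, 0, 0, 0, 1],
)

```text
time: 52.15
position: [0.3262, -0.2249, 0.0262]
tool_rot: [0.232, 0.973, 0.0, -0.0]
ft_force: [-0.3, 0.2, -1.6]
grip_width: 0.0276
```

```bash
sed -i 's/hookview(sys.argv\[1\])/hookview(sys.argv[1],zo=float(sys.argv[2]) if len(sys.argv)>2 else .0085)/' hook.py; python3 hook.py hk7.png .005
```

```text
[ 0.32669632 -0.22471706  0.02616368] [ 1.32986206 -0.61101573 -0.01555438] [ 0.89336378 -0.44933404  0.        ]
```

View pics/hk7.png

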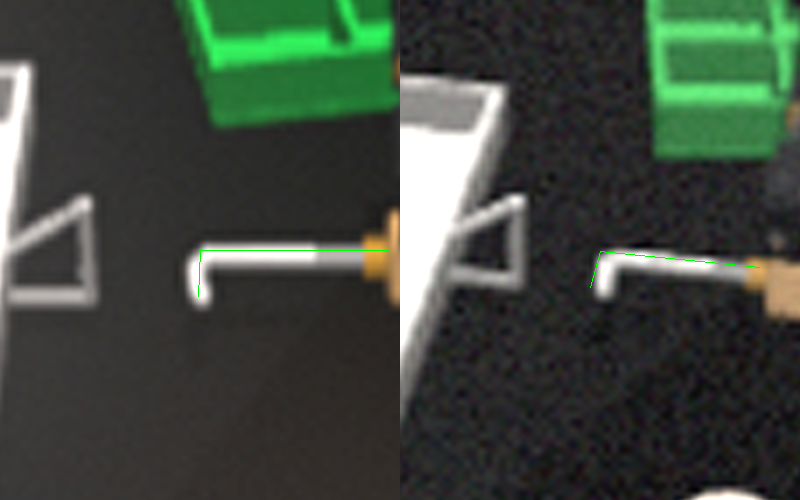

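>>> move_arm(
  rows=[-1.8, -3.5, 0, 0, 0, 0, 1, -1.8, -3.5, 0, 0, 0, 0, 1, 9, -4.5, 0, 0, 0, 0, 1, 9, -4.5, 0, 0, 0, 0, 1, 7, -3.5, 0, 0, 0, 0, 1, 5, -2.5, 0, 0, 0, 0, 1, 5, -2.5, 0, 0, 0, 0, 1, 5, -2.5, 0, 0, 0, 0, 1, 5, -2.5, 0, 0, 0, 0, 1, 0, 0, 0, 0, 0, 0, 1],
)

```text
time: 53.25
position: [0.3693, -0.2551, 0.026]
tool_rot: [0.23, 0.973, -0.0, 0.001]
ft_force: [-1.0, -1.2, -1.8]
grip_width: 0.0279
```

```bash
python3 hook.py hk8.png .005
```

```text
[ 0.36913642 -0.25505069  0.02602092] [-0.37557339 -0.7789311  -0.9183543 ] [ 0.89380034 -0.44846485  0.        ]
```

View pics/hk8.png

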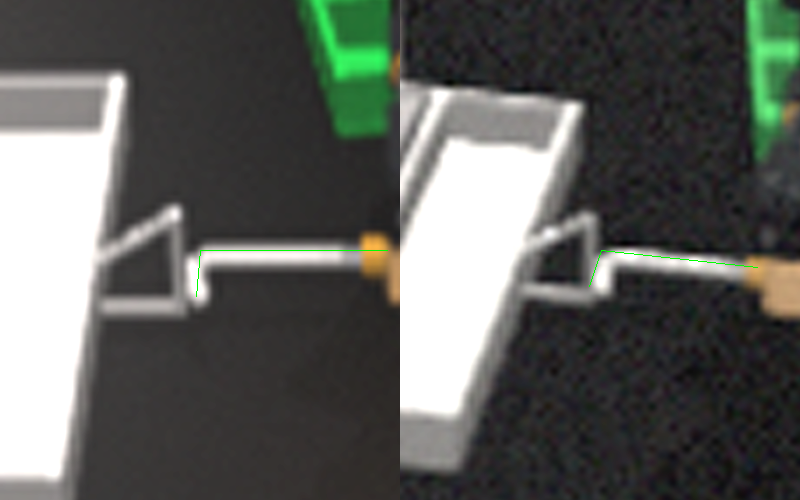

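>>> move_arm(
  rows=[6, -3, 0, 0, 0, 0, 1, 10.7, -5.4, 0, 0, 0, 0, 1, 10.7, -5.4, 0, 0, 0, 0, 1, 10.7, -5.4, 0, 0, 0, 0, 1, 10.7, -5.4, 0, 0, 0, 0, 1, 10.7, -5.4, 0, 0, 0, 0, 1, 10.7, -5.4, 0, 0, 0, 0, 1, 10.7, -5.4, 0, 0, 0, 0, 1, 10.7, -5.4, 0, 0, 0, 0, 1, 10.7, -5.4, 0, 0, 0, 0, 1, 10.7, -5.4, 0, 0, 0, 0, 1, 10.7, -5.4, 0, 0, 0, 0, 1],
)

```text
time: 54.55
position: [0.4931, -0.3173, 0.0257]
tool_rot: [0.231, 0.973, 0.0, -0.0]
ft_force: [-2.5, 0.3, -1.2]
grip_width: 0.0279
```

```bash
python3 hook.py hk9.png .005
```

```text
[ 0.49596471 -0.3194815   0.02618933] [ 2.03430047 -1.57142167 -1.45929031] [ 0.89371059 -0.44864155  0.        ]
```

View pics/hk9.png

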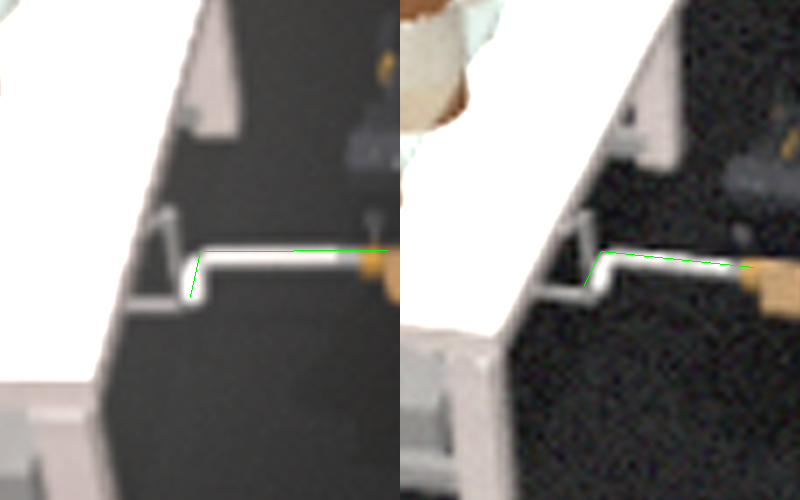

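>>> move_arm(
  rows=[4, -2, 0, 0, 0, 0, 1, 4, -2, 0, 0, 0, 0, 1, 3, -1.5, 0, 0, 0, 0, 1, 0, 0, 0, 0, 0, 0, 1],
)

```text
time: 55.05
position: [0.5038, -0.3228, 0.0262]
tool_rot: [0.231, 0.973, -0.0, 0.001]
ft_force: [-0.7, 0.9, -0.7]
grip_width: 0.0278
```

>>> move_arm(
  rows=[3, -1.5, 0, 0, 0, 0, 1, 3, -1.5, 0, 0, 0, 0, 1, 0, 0, 0, 0, 0, 0, 1],
)

```text
time: 55.35
position: [0.5098, -0.3258, 0.0261]
tool_rot: [0.23, 0.973, -0.0, 0.0]
ft_force: [-0.7, 0.1, -1.5]
grip_width: 0.0275
```

```bash
python3 hook.py hk10.png .005
```

```text
[ 0.50974994 -0.32575339  0.02605721] [ 0.71345411  0.3304232  -1.35038613] [ 0.89373462 -0.44859603  0.        ]
```

View pics/hk10.png

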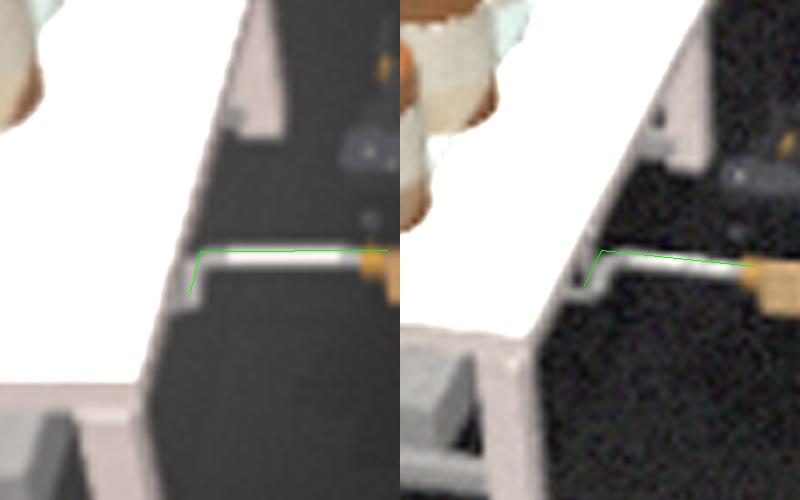

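Still no stop force; continue in small steps.

>>> move_arm(
  rows=[3, -1.5, 0, 0, 0, 0, 1, 3, -1.5, 0, 0, 0, 0, 1, 2, -1, 0, 0, 0, 0, 1, 0, 0, 0, 0, 0, 0, 1],
)

```text
time: 55.85
position: [0.517, -0.3293, 0.0259]
tool_rot: [0.23, 0.973, 0.0, -0.0]
ft_force: [-3.6, 0.3, -0.0]
grip_width: 0.0276
```

>>> move_arm(
  rows=[2, -1, 0, 0, 0, 0, 1, 2, -1, 0, 0, 0, 0, 1, 2, -1, 0, 0, 0, 0, 1, 0, 0, 0, 0, 0, 0, 1],
)

```text
time: 56.25
position: [0.5177, -0.3288, 0.0247]
tool_rot: [0.23, 0.973, 0.003, -0.007]
ft_force: [-11.9, 3.7, 1.8]
grip_width: 0.0276
```

>>> move_arm(
  rows=[-5, 2.5, 0, 0, 0, 0, 1, -9, 4.5, 0, 0, 0, 0, 1, -12, 6, 0, 0, 0, 0, 1, -15, 7.5, 0, 0, 0, 0, 1, -15, 7.5, 0, 0, 0, 0, 1, -15, 7.5, 0, 0, 0, 0, 1, -15, 7.5, 0, 0, 0, 0, 1, 0, 0, 0, 0, 0, 0, 1, 0, 0, 40, 0, 0, 0, 1, 0, 0, 45, 0, 0, 0, 1, 0, 0, 45, 0, 0, 0, 1, 0, 0, 45, 0, 0, 0, 1],
)

```text
time: 57.45
position: [0.4386, -0.2904, 0.2035]
tool_rot: [0.23, 0.973, -0.001, 0.002]
ft_force: [0.6, -1.0, -1.0]
grip_width: 0.0273
```

```bash
python3 -c "
from h import *
c=snap('side','d17.png');c=snap('scene','s17.png');print(c['obs']['position'],c['obs']['q'])"
```

```text
[ 0.44209454 -0.29357104  0.21083497] [-7.97117655e-01  4.09369531e-01  1.69466041e+00  4.26748712e-04
  1.01934243e+00 -1.90354305e+00]
```

View pics/s17.png

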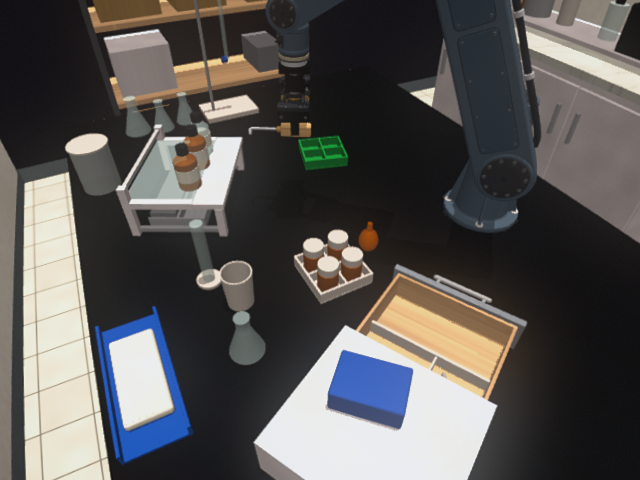

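>>> move_arm(
  rows=[-4.6, 43.9, 0, 0, 0, -0.039, 1, -4.6, 43.9, 0, 0, 0, -0.039, 1, -4.6, 43.9, 0, 0, 0, -0.039, 1, -4.6, 43.9, 0, 0, 0, -0.039, 1, -4.6, 43.9, 0, 0, 0, -0.039, 1, -4.6, 43.9, 0, 0, 0, -0.039, 1, -4.6, 43.9, 0, 0, 0, -0.039, 1, -4.6, 43.9, 0, 0, 0, -0.039, 1, -4.6, 43.9, 0, 0, 0, -0.039, 1, -4.6, 43.9, 0, 0, 0, -0.039, 1, -4.6, 43.9, 0, 0, 0, -0.039, 1, -4.6, 43.9, 0, 0, 0, -0.039, 1],
)

```text
time: 58.75
position: [0.3826, 0.2398, 0.201]
tool_rot: [0.45, 0.893, 0.001, 0.001]
ft_force: [0.7, 0.0, -0.5]
grip_width: 0.0275
```

>>> move_arm(
  rows=[-4.6, 43.9, 0, 0, 0, -0.039, 1, -4.6, 43.9, 0, 0, 0, -0.039, 1, -4.6, 43.9, 0, 0, 0, -0.039, 1, 0, 0, 0, 0, 0, 0, 1, 0, 0, 0, 0, 0, 0, 1],
)

```text
time: 59.25
position: [0.3681, 0.3702, 0.2005]
tool_rot: [0.5, 0.866, 0.0, 0.0]
ft_force: [-0.1, -0.8, -1.0]
grip_width: 0.028
```

```bash
python3 -c "
from h import *
c=snap('wrist','w18.png');c=snap('scene','s18.png');o=c['obs'];R=Ro.from_quat(o['tool_rot']).as_matrix();print(o['position'],np.degrees(np.arctan2(R[1,1],R[0,1])),o['grip_width'])"
```

```text
[0.36804515 0.3690723  0.20049492] 29.9042250261148 0.027527347040117042
```

View pics/w18.png

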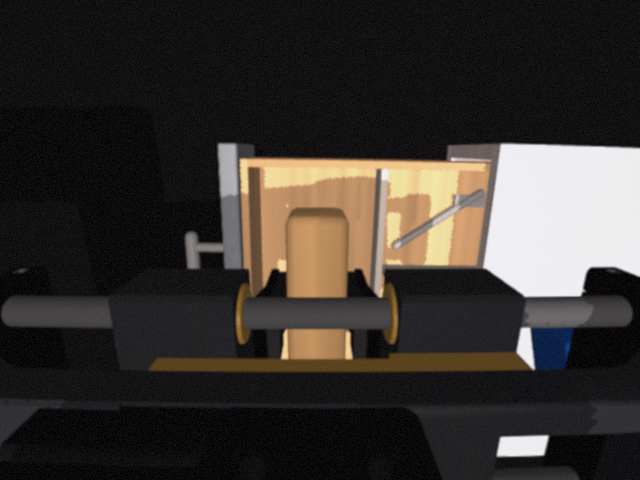

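View pics/s18.png

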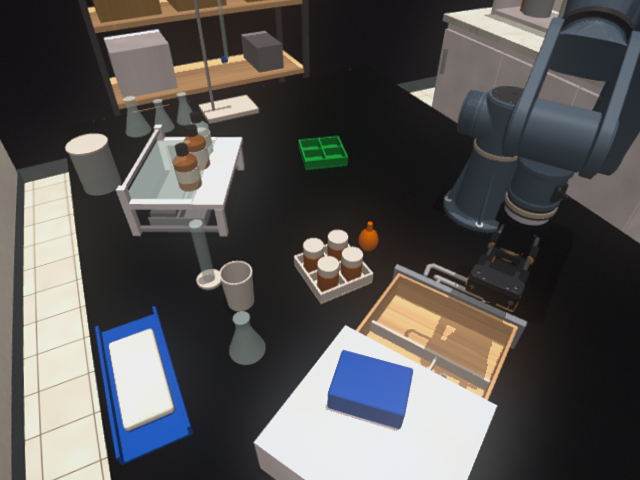

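>>> move_arm(
  rows=[3.5, -6, -10, 0, 0, 0, 1, 0, 0, -30, 0, 0, 0, 1, 0, 0, -35, 0, 0, 0, 1, 0, 0, -35, 0, 0, 0, 1, 0, 0, -25, 0, 0, 0, 1, 0, 0, -15, 0, 0, 0, 1, 0, 0, -12, 0, 0, 0, 1, 0, 0, -4, 0, 0, 0, 1, 0, 0, 0, 0, 0, 0, 1],
)

```text
time: 60.25
position: [0.372, 0.3624, 0.0347]
tool_rot: [0.502, 0.865, -0.0, -0.0]
ft_force: [-0.0, 0.5, -2.1]
grip_width: 0.0276
```

>>> move_arm(
  rows=[0, 0, -1.5, 0, 0, 0, 1, 0, 0, -1.5, 0, 0, 0, 1, 0, 0, 0, 0, 0, 0, 1],
)

```text
time: 60.55
position: [0.372, 0.3633, 0.0326]
tool_rot: [0.501, 0.865, 0.001, 0.0]
ft_force: [-0.5, 0.0, -1.6]
grip_width: 0.028
```

>>> move_arm(
  rows=[0, 0, -1, 0, 0, 0, 1, 0, 0, -1, 0, 0, 0, 1, 0, 0, 0, 0, 0, 0, 1],
)

```text
time: 60.85
position: [0.3731, 0.3637, 0.0319]
tool_rot: [0.501, 0.865, 0.002, 0.001]
ft_force: [0.4, -3.0, 9.9]
grip_width: 0.028
```

Contact with the drawer floor; release and lift.

>>> move_arm(
  rows=[0, 0, 1, 0, 0, 0, 1, 0, 0, 0, 0, 0, 0, 0.5, 0, 0, 0, 0, 0, 0, 0.5, 0, 0, 0, 0, 0, 0, 0.5, 0, 0, 15, 0, 0, 0, 0.5, 0, 0, 35, 0, 0, 0, 0.5, 0, 0, 45, 0, 0, 0, 0.5, 0, 0, 45, 0, 0, 0, 0.5, 0, 0, 40, 0, 0, 0, 1, 0, 0, 10, 0, 0, 0, 1, 0, 0, 0, 0, 0, 0, 1],
)

```text
time: 61.95
position: [0.3724, 0.3636, 0.2226]
tool_rot: [0.501, 0.865, 0.002, 0.001]
ft_force: [0.9, 0.4, -0.1]
grip_width: 0.0273
```

```bash
python3 -c "
from h import *
c=snap('wrist','w19.png');
for d in robot.spot_point('wrist','cabinet_drawer0_handle'): print(d,atz(c,d['at'],.067))
c=snap('scene','s19.png');o=c['obs'];print(o['position'],o['q'])"
```

```text
{'at': [562.0, 336.0], 'conf': 0.29} [0.66273385 0.38870718 0.067     ]
[0.37072086 0.36244587 0.21974265] [ 5.58371978e-01  3.89578438e-01  1.69871827e+00 -4.90402975e-05
  1.05605898e+00  3.77771769e-02]
```

View pics/w19.png

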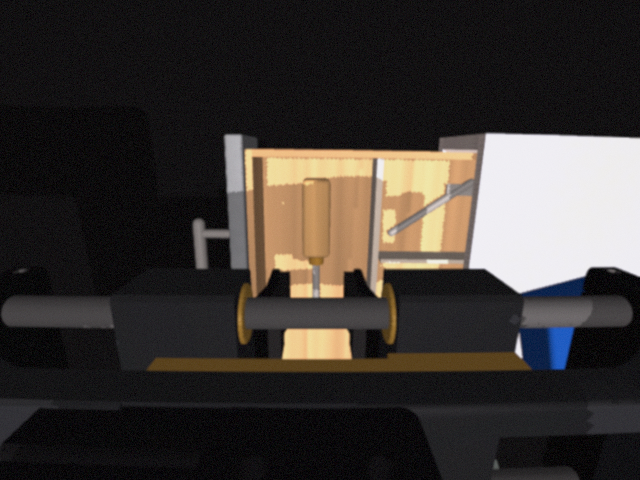

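View pics/s19.png

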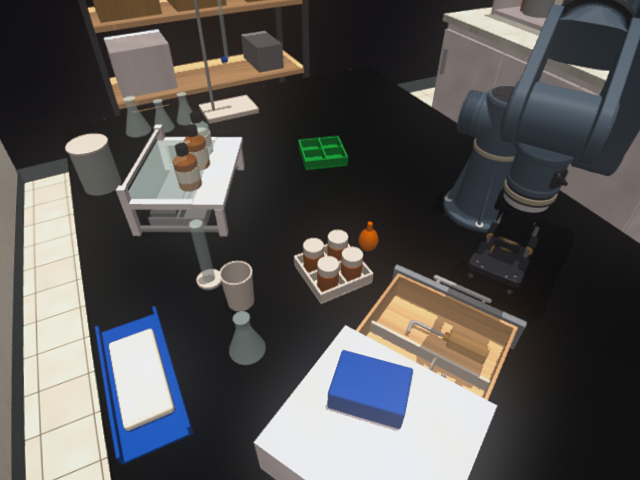

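>>> move_arm(
  rows=[-4.5, -9, 0, 0, 0, 0.1417, 1, -4.5, -9, 0, 0, 0, 0.1417, 1, -4.5, -9, 0, 0, 0, 0.1417, 1, -4.5, -9, 0, 0, 0, 0.1417, 1, -4.5, -9, 0, 0, 0, 0.1417, 1, -4.5, -9, 0, 0, 0, 0.1417, 1, -4.5, -9, 0, 0, 0, 0.1417, 1, -4.5, -9, 0, 0, 0, 0.1417, 1, -4.5, -9, 0, 0, 0, 0.1417, 1, -4.5, -9, 0, 0, 0, 0.1417, 1, -5, -8, 0, 0, 0, 0.1417, 1, 0, 0, 0, 0, 0, 0, 1],
)

```text
time: 63.3
position: [0.3196, 0.2637, 0.2192]
tool_rot: [-0.251, 0.968, -0.001, -0.003]
ft_force: [-0.2, -0.1, 0.2]
grip_width: 0.0009
```

```bash
python3 -c "
from h import *
c=snap('wrist','w20.png');o=c['obs']
for d in robot.spot_point('wrist','cabinet_drawer0_handle'): print(d,atz(c,d['at'],.067))
R=Ro.from_quat(o['tool_rot']).as_matrix();print(o['position'],np.degrees(np.arctan2(R[1,1],R[0,1])))"
```

```text
{'at': [314.6, 209.6], 'conf': 0.98} [0.30669851 0.25413613 0.067     ]
[0.31964108 0.2637335  0.219177  ] 119.07470293252003
```

View pics/w20.png

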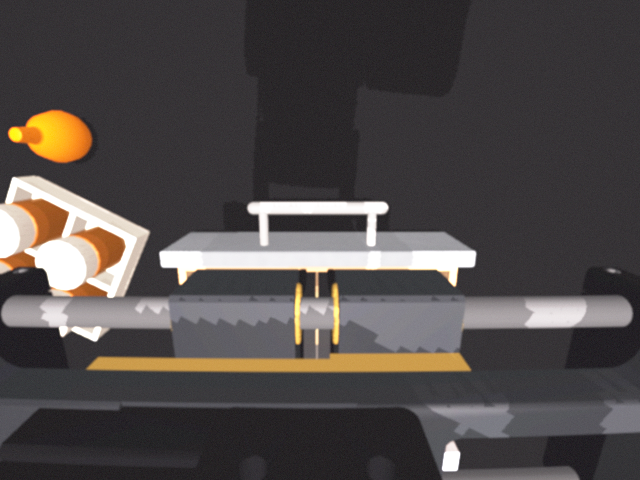

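>>> move_arm(
  rows=[5.5, 2.5, -30, 0, 0, 0, 1, 0, 0, -35, 0, 0, 0, 1, 0, 0, -30, 0, 0, 0, 1, 0, 0, -20, 0, 0, 0, 1, 0, 0, -10, 0, 0, 0, 1, 0, 0, -8, 0, 0, 0, 1, 0, 0, 0, 0, 0, 0, 1],
)

```text
time: 64.1
position: [0.3272, 0.2677, 0.0874]
tool_rot: [-0.251, 0.968, -0.0, -0.001]
ft_force: [-0.4, 0.2, 1.1]
grip_width: 0.0001
```

```bash
python3 -c "
from h import *
c=snap('wrist','w21.png');o=c['obs'];print(o['position'],o['ft_force'])"
```

```text
[0.32722594 0.26770382 0.08740679] [-0.3848538   0.2151274   1.06615315]
```

View pics/w21.png

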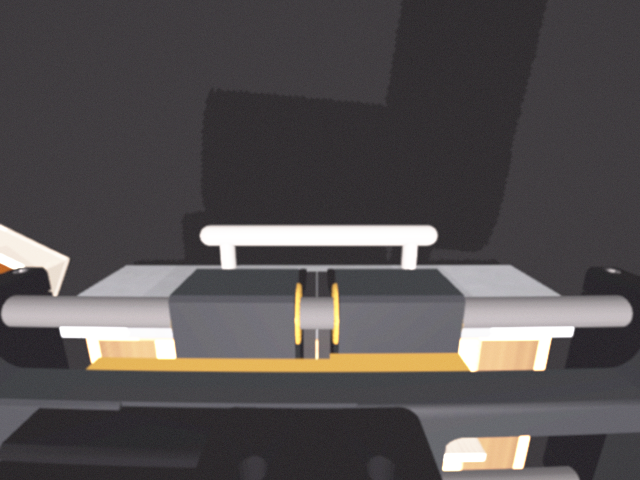

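```bash
python3 -c "
from h import *
a=np.radians(29.2);u=np.array([np.cos(a),np.sin(a),0])
c=snap('wrist','tmp.png');p=c['obs']['position']
print((atz(c,(318,235.5),.067)-p)@u)
T=np.eye(4);T[:3,:3]=Ro.from_quat([-2.52731572e-01,9.67534801e-01,-3.54550837e-04,-1.74238502e-03]).as_matrix();T[:3,3]=[0.49075687,0.36083964,0.05271414]
W=T@np.array(c['tool_from_camera']);c['R']=W[:3,:3].T;c['t']=-W[:3,:3].T@W[:3,3]
print((atz(c,(318,263),.067)-T[:3,3])@u)
"
```

```text
-0.02325333892075289
-0.01911079502489757
```

>>> move_arm(
  rows=[-2.6, -1.5, 0, 0, 0, 0, 1, 0, 0, 0, 0, 0, 0, 1, 0, 0, -8, 0, 0, 0, 1, 0, 0, -8, 0, 0, 0, 1, 0, 0, -8, 0, 0, 0, 1, 0, 0, -8, 0, 0, 0, 1, 0, 0, 0, 0, 0, 0, 1],
)

```text
time: 64.9
position: [0.3239, 0.2657, 0.0548]
tool_rot: [-0.251, 0.968, -0.0, -0.001]
ft_force: [-1.3, -0.0, 0.3]
grip_width: 0.0004
```

```bash
python3 -c "
from h import *
c=snap('wrist','w22.png');o=c['obs'];print(o['position'],o['ft_force'])"
```

```text
[0.32390047 0.26568242 0.05476614] [-1.32120245 -0.04344573  0.27754218]
```

View pics/w22.png

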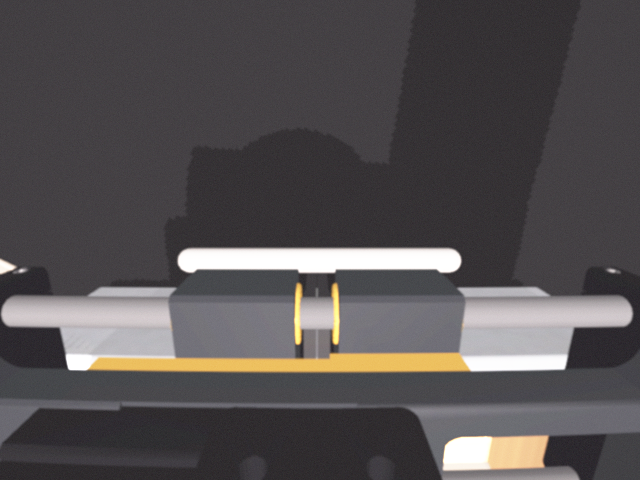

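>>> move_arm(
  rows=[4, 2.2, 0, 0, 0, 0, 1, 7, 3.9, 0, 0, 0, 0, 1, 10, 5.6, 0, 0, 0, 0, 1, 13, 7.3, 0, 0, 0, 0, 1, 13, 7.3, 0, 0, 0, 0, 1, 13, 7.3, 0, 0, 0, 0, 1, 13, 7.3, 0, 0, 0, 0, 1, 13, 7.3, 0, 0, 0, 0, 1, 13, 7.3, 0, 0, 0, 0, 1, 13, 7.3, 0, 0, 0, 0, 1, 13, 7.3, 0, 0, 0, 0, 1, 13, 7.3, 0, 0, 0, 0, 1],
)

```text
time: 66.15
position: [0.464, 0.344, 0.0564]
tool_rot: [-0.252, 0.968, -0.0, 0.0]
ft_force: [-0.8, -1.8, -0.1]
grip_width: 0.0009
```

>>> move_arm(
  rows=[10, 5.6, 0, 0, 0, 0, 1, 8, 4.5, 0, 0, 0, 0, 1, 5, 2.8, 0, 0, 0, 0, 1, 4, 2.2, 0, 0, 0, 0, 1, 0, 0, 0, 0, 0, 0, 1],
)

```text
time: 66.65
position: [0.4905, 0.3591, 0.0562]
tool_rot: [-0.252, 0.968, 0.0, 0.001]
ft_force: [-0.2, 0.2, 0.3]
grip_width: 0.0008
```

>>> move_arm(
  rows=[2.6, 1.5, 0, 0, 0, 0, 1, 2.6, 1.5, 0, 0, 0, 0, 1, 0, 0, 0, 0, 0, 0, 1],
)

```text
time: 66.95
position: [0.4952, 0.3618, 0.0561]
tool_rot: [-0.252, 0.968, 0.0, 0.0]
ft_force: [0.2, -0.1, -0.9]
grip_width: 0.0006
```

>>> move_arm(
  rows=[1.7, 1, 0, 0, 0, 0, 1, 1.7, 1, 0, 0, 0, 0, 1, 0, 0, 0, 0, 0, 0, 1],
)

```text
time: 67.25
position: [0.497, 0.3629, 0.0559]
tool_rot: [-0.252, 0.968, -0.0, -0.002]
ft_force: [-3.3, -2.9, 3.3]
grip_width: 0.0005
```

>>> move_arm(
  rows=[1.7, 1, 0, 0, 0, 0, 1, 1, 0.5, 0, 0, 0, 0, 1, 0, 0, 0, 0, 0, 0, 1],
)

```text
time: 67.55
position: [0.4968, 0.3629, 0.0557]
tool_rot: [-0.252, 0.968, -0.001, -0.005]
ft_force: [-8.2, -6.2, 8.2]
grip_width: 0.0002
```

>>> move_arm(
  rows=[-7, -4, 0, 0, 0, 0, 1, 0, 0, 0, 0, 0, 0, 1, 0, 0, 15, 0, 0, 0, 1, 0, 0, 35, 0, 0, 0, 1, 0, 0, 45, 0, 0, 0, 1, 0, 0, 45, 0, 0, 0, 1, 0, 0, 45, 0, 0, 0, 1, -25, -15, 20, 0, 0, 0, 0.5, -30, -20, 0, 0, 0, 0, 0.5, -30, -20, 0, 0, 0, 0, 0.5, 0, 0, 0, 0, 0, 0, 0.5, 0, 0, 0, 0, 0, 0, 0.5],
)

```text
time: 68.75
position: [0.4097, 0.3064, 0.2627]
tool_rot: [-0.251, 0.968, 0.0, 0.002]
ft_force: [0.3, 0.4, 0.9]
grip_width: 0.0325
```

```bash
python3 jars.py scene,side fin_; python3 - <<'E'
from h import *
np.set_printoptions(precision=4,suppress=True)
for n in ['scene','side']:
    c=snap(n,'tmp.png');P=cloud(c);np.save(n+'P.npy',P);np.save(n+'C.npy',c['color'])
    for t in ['cabinet_drawer0_handle','flask','beaker','cylinder','bulb','tip_box','tray_eye']:
        for d in robot.spot_point(n,t)[:1]: print(n,t,d['conf'],atz(c,d['at'],{'cabinet_drawer0_handle':.067,'tip_box':.105,'tray_eye':.032}.get(t,0)))
E
python3 rects.py | grep handle
python3 -c "
from eye import *
eye((.639,-.374,-27),'eye2.png')"
```

```text
scene [328, 230, 20, 14, 232] mean [0.4721 0.0029 0.0804] circ ((471.7590026855469, 2.1601688861846924), 24.58625030517578)
scene [303, 238, 21, 15, 249] mean [0.5376 0.0037 0.0805] circ ((536.7879638671875, 2.3623902797698975), 25.203189849853516)
scene [342, 246, 21, 16, 263] mean [0.4716 0.0704 0.0805] circ ((470.6533203125, 67.55986785888672), 26.458099365234375)
scene [317, 256, 22, 17, 287] mean [0.5349 0.073  0.0804] circ ((533.3348999023438, 71.33077239990234), 25.790822982788086)
scene [219, 261, 33, 25, 192] mean [0.7307 0.0176 0.0923] circ ((730.3372192382812, 17.027942657470703), 36.26660919189453)
scene [255, 444, 47, 36, 254] mean [0.8015 0.4175 0.0857] circ ((800.95703125, 418.78778076171875), 44.32735824584961)
scene spot [326.0, 285.5] 0.94 [0.5392 0.0741 0.011 ]
scene spot [351.1, 273.9] 0.84 [0.4686 0.0683 0.011 ]
scene spot [315.5, 265.2] 0.74 [0.5316 0.004  0.011 ]
[0.4097 0.3064 0.2627]
side [0, 46, 52, 106, 532] mean [ 1.5136 -1.3646  0.085 ] circ ((1512.2119140625, -1474.7381591796875), 638.4990844726562)
side [337, 233, 17, 13, 161] mean [0.468  0.0058 0.0796
[... 777 characters left out ...]
 0.    ]
scene beaker 0.55 [0.7315 0.0193 0.    ]
scene bulb 0.85 [ 0.3826 -0.0028  0.    ]
scene tip_box 0.7 [0.6193 0.3938 0.105 ]
scene tray_eye 0.5 [ 0.7752 -0.0385  0.032 ]
side cabinet_drawer0_handle 0.64 [0.4739 0.3557 0.067 ]
side flask 0.87 [0.7615 0.1504 0.    ]
side beaker 0.95 [ 0.7275  0.022  -0.    ]
side cylinder 0.84 [ 0.7686 -0.0846  0.    ]
side bulb 0.84 [ 0.3585 -0.0028  0.    ]
side tip_box 0.96 [0.622 0.398 0.105]
scene handle 459 [483.9 356.5] [ 24.9 129.7] 28.94 zmed 0.0692 bp [[442.0, 407.0], [504.0, 294.0], [526.0, 306.0], [463.0, 419.0]]
side handle 281 [479.3 358.1] [ 26.1 130.8] 30.28 zmed 0.0686 bp [[435.0, 408.0], [501.0, 295.0], [524.0, 308.0], [458.0, 421.0]]
```

View pics/fin_scene.png

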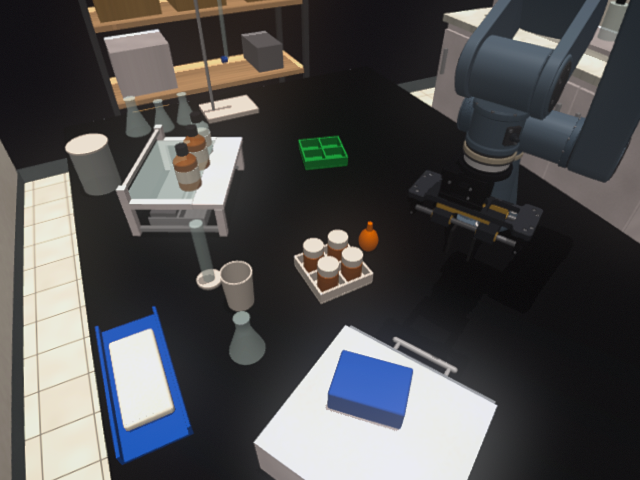

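View pics/fin_side.png

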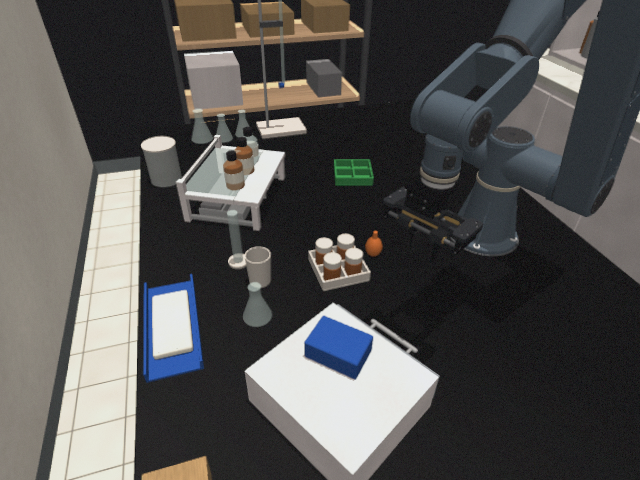

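View pics/eye2.png

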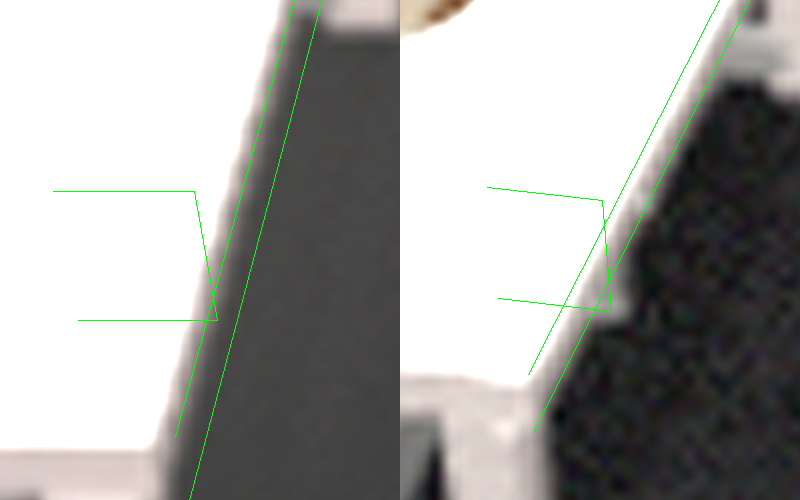

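```bash
python3 -c "
from h import *
print(robot.hand_in())"
```

```text
the job is handed in; nothing more can be done
None
```

The job is done and handed in after about 69 s of robot time.

I opened the drawer and took out the hook rod. I caught the tray's eye and drew the tray out to its stop. All four jars went into the rack, each in its own cell, after the rod was laid on the bench. One jar had been knocked about 14 mm aside in the tray; I found it again before gripping it. I then pushed the empty tray back in with the rod, laid the rod in the front of the drawer and shut the drawer.

**Last checks before handing in:**
- **Jars:** all four are upright, within about 5 mm of their cell centres.
- **Tray:** it met its inner stop at about 12 N, and its eye now sits about 5 mm further in than at the start.
- **Drawer:** it met its stop at about 10 N, and the handle is back within about 1 mm of where it was.
- **Other things:** the bottles, glassware, bulb and tip box look unmoved in both outside cameras. The network's position for the bulb differed by about 24 mm between the two cameras, but the pictures show it in place. The network did not report the cylinder in the scene picture, where I could see it standing.

I saw the rod lying flat in the front compartment before closing the drawer, but not since. No check failed.

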